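# Fill the carrier: build the almond ring tower and twist-lock the dome

## Task

Untwist the clear dome from the cake stand, lift it off and stand it upright on a free part of the table. Thread all the almond ring cakes lying on the table onto the post of the cake stand, the biggest at the bottom and each next one smaller, lying flat. Then set the dome back over them and twist it clockwise by its handle until its ramps are drawn fully tight under the stand's two hooks, with the handle in line with the hooks, so that the cake can be carried; leave the honey jars and the other goods where they are.

Things in the scene. Friction and masses are not known exactly. Their poses are not given: they have to be found in the camera images.
- ring60_mid (a point): Almond-paste ring cake, golden brown, outer diameter 60 mm, hole 22 mm, 12 mm thick, the biggest; it lies flat on the table. The point is its centre, half-way up; z is the ring's axis. It may be absent.
- ring54_mid (a point): Almond-paste ring cake, golden brown, outer diameter 54 mm, hole 22 mm, 12 mm thick, between the others in size; it lies flat on the table. The point is its centre, half-way up; z is the ring's axis. It may be absent.
- ring48_mid (a point): Almond-paste ring cake, golden brown, outer diameter 48 mm, hole 22 mm, 12 mm thick, between the others in size; it lies flat on the table. The point is its centre, half-way up; z is the ring's axis. It may be absent.
- ring42_mid (a point): Almond-paste ring cake, golden brown, outer diameter 42 mm, hole 22 mm, 12 mm thick, between the others in size; it lies flat on the table. The point is its centre, half-way up; z is the ring's axis. It may be absent.
- ring36_mid (a point): Almond-paste ring cake, golden brown, outer diameter 36 mm, hole 22 mm, 12 mm thick, the smallest; it lies flat on the table. The point is its centre, half-way up; z is the ring's axis. It may be absent.
- stand_seat (a point): Cake stand, fixed: steel plate 140 mm across, 12 mm thick, and on it a white pedestal 66 mm across, on which the lowest ring lies; a steel post stands at its centre. The point is the centre of the pedestal's top (foot of the post), 34 mm above the table; z up, x points from the post to hook_a; hook_b is opposite. The table to its right (-y) is mostly free.
- post_tip (a point): Top of the stand's upright steel post, 12 mm thick, round-ended, 68 mm above the pedestal's top.
- hook_a (a point): One of two dark steel hooks at opposite edges of the stand's plate, 16 mm wide, its upright 62 to 67.5 mm from the post's axis, its lip reaching inward to 52 mm from the axis; lip top 24 mm, underside 20 mm above the table. The point is the middle of the lip's top.
- hook_b (a point): The other hook, just the same, opposite.
- dome_grip (a point): Clear plastic dome, open below, 0.2 kg, at the start locked on the stand, outer diameter 96 mm, inside 89 mm wide and 100 mm high; on its roof a black upright wing handle, 60 mm long (x), 12 mm thick (y), from 105 (roof) to 139 mm above the lower rim. The point is on the dome's axis in the handle, 124 mm above the rim; z up. Locked it is 103 mm above stand_seat; set down but not yet turned about 106 mm.
- tab_a (a point): One of two black ramped tabs on the dome's lower rim, opposite each other, in line with the handle's ends, reaching out to 58 mm from its axis. The dome goes down between the hooks with the handle 65 to 150 degrees anticlockwise (from above) of the line of the hooks, so about crosswise; a half turn is all the same. The point is the thick end of the tab, 7 mm above the rim.
- tab_b (a point): The other tab. Turned clockwise, the tabs run under the hooks' lips and draw the dome down 3 mm against the gasket (from about 55 degrees before the line of the hooks, full from 15 degrees); a stop ends the turn about 2 degrees past the line. It takes about 0.3 N m and stays when released.
- gasket (a joint): How far the sprung black rubber ring on the stand's plate (102 mm across, top 16 mm above the table) is pressed down, in m: 0 free, about 0.003 with the dome twisted tight, at most 0.004. It takes about 2 N to start and 5 N at 3 mm.
- pot: Small amber honey pot, 40 mm across, 46 mm tall, loose; origin at the centre of its underside. Not part of the job.
- jar_a: Honey jar with white cap and label, 52 mm across, 66 mm tall, loose; origin at its underside. Not part of the job.
- jar_b: Another such honey jar, 52 mm across, 66 mm tall. Not part of the job.
- carton: Brown carton, 60 x 150 x 40 mm, lying loose behind the cakes; origin at the centre of its underside. Not part of the job.
- packet: Gold-wrapped packet, 50 x 120 x 22 mm, lying loose at the right of the table; origin at its underside. Not part of the job.
- dish: White bowl, 80 mm across, 28 mm tall, loose, at the right of the table; origin at its underside. Not part of the job.
Things that resemble listed ones, but are neither listed nor needed, are in the scene too. Leave any blue or yellow look-alike of the part that bears dome_grip alone.

How it is judged:
By the outcome, as a careful person would: the job done as asked, in the order asked, and still so for the second after the job is handed in, with the robot touching nothing.
Of ring60, ring54, ring48, ring42, ring36 only 3 to 5 are there at a start; the rules pass over those that are not, and their reading is None.
At some moment in a run one of ring60, ring54, ring48, ring42, ring36 may be knocked a few centimetres aside while the robot is not near it.
It also fails if it takes over 208 s, if anything falls off the work surface, if the arm or the gripper's body presses on something with over 40 N, if the wrist force passes 120 N, or if a joint passes its speed limit or range.

## Robot

A 6-joint arm with a two-finger parallel gripper is mounted at the origin on the work surface. World frame = base frame: x ahead of the robot, y to its left, z up, the work surface at z = 0. Lengths are in m, angles in rad, forces in N, time in s.
With the tool pointing down it reaches from about 0.35 to 0.725 m from the base axis. Payload 6 kg.
Tool frame: the origin (TCP) lies on the centre line of the jaws, within the pads' length; the fingertips stand 11 mm ahead of it and the grasp point (between the pads) lies 8 mm behind it; z points along the fingers, y is the direction in which the jaws open and shut (so a half turn about z gives the same grasp; the last joint's range is limited). The gripper opens to 85 mm and grips with 20 to 120 N. Pads are 22 mm wide; open, the fingers measure 114 mm over their backs; the gripper's body (76 mm by 85 mm) begins 54 mm behind the grasp point. The pads swing forward as they close: fully open they stand 13 mm farther back than shut.
Start: joints at [-0.959, 0.04, 0.085, 0, -1.615, -0.334], TCP at [0.165, -0.577, 0.242] pointing down, gripper open.
Joint ranges: [-2.56, 2.56], [-1.29, 2.01], [-1.08, 1.49], [-3.29, 1.98], [-2.81, -0.18], [-2.99, 2.99]. Speed limits (rad/s): [2.57, 2.57, 3.01, 3.14, 3.14, 3.14].

## Interface

Orientations are given as a rotation vector (axis times angle).
In Python, from station import monitor, vision, order gives the robot as it stands.
- The arm moves only by the shell command python3 -m pendant 'ROWS' [FORCE]. ROWS is a JSON object of lists of equal length, an entry for each row: "dp": the shift along the tool's x, y, z normalised to -1 to 1, where 1 is 1000 mm, a list of three; "twist": the turn, a rotation vector about the tool's x, y, z normalised to -1 to 1, where 1 is 0.5 rad, a list of three; "gripper": the opening in per cent of the stroke, from 0 (shut) to 100 (fully open). In form: {"dp": [[x, y, z], ...], "twist": [[rx, ry, rz], ...], "gripper": [gripper, ...]}. A call has exactly 10 rows; each row is the pose to reach, as a shift and turn from the pose commanded when the call began, along the tool's axes at that moment; what a row does not reach only later rows make up. A row lasts 1/10 s, in which the tool goes at most 50 mm and 8.59 degrees, less where a joint would pass 70% of its speed; a pose out of reach is approached as far as the arm can. A call with a number of a shift or a turn outside -1 to 1 is refused whole. A call with a gripper value outside its range is refused whole. The fingers move at their own pace and stop on an object; FORCE is the grip in N (left out, the last holds). Time passes only in rows, so rows that repeat a pose let the fingers close, or fill a call up. It gives the time, the measured TCP pose, the force and the opening at its end, in the units of the state.
- monitor.observe(): the state, without advancing time (a new reading comes with each control period).
- vision.snapshot(name): name is "scene" or "top" or "wrist"; returns a dict with "color" (400x640x3 uint8, blue, green, red), "z_map" (400x640 float32, m along the optical axis (not along the pixel's ray), 0 where there is no reading), "fx", "fy", "cx", "cy" (pixels), "rvec" (rotation vector, rad) and "tvec" (3), from world to camera coordinates, as OpenCV has them. Camera axes: x right, y down, z forward; pixel columns grow to the right and rows downward; lengths in m; the calibration is good to about 2 mm. A picture is of the moment at which its call begins.
- order.sign_off(): hands the job in, once; it reports no verdict.
The state is a dict: "time": time; "qpos": joint angles; "qd": joint speeds; "joint_torque": joint torques, N m; "tcp_pos": TCP position; "ee_rot": TCP orientation; "ft_force": force on the tool from outside, world axes, zero at the start; "moment": the same for the moment, N m; "gripper_width": finger opening in m.
Only numpy, scipy, OpenCV 4.12 (cv2) and the standard library are available. Lean on these libraries where they do the work, as an engineer would, in place of code of your own. Each camera call takes 0.05 s, during which the arm holds its last target.

## Working session

There is one attempt and no reset: what is moved stays moved. The work goes in short steps, Python scripts to look and compute and a shell command to move; the robot and the scene stay as the last step left them, time stands still between calls to the robot, and variables do not carry over. Pictures are saved under pics/ and viewed, and the job is handed in when it is done.

```bash
ls; mkdir -p pics
python3 - <<'E'
from station import monitor, vision
import cv2
s=monitor.observe(); print(s)
for n in ["scene","top","wrist"]:
    d=vision.snapshot(n); cv2.imwrite(f"pics/{n}0.png",d["color"]); print(n,d["fx"],d["cx"],d["cy"],d["rvec"],d["tvec"])
E
```

```text
pics
{'time': 0.0, 'qpos': array([-9.59274662e-01,  4.08034101e-02,  8.38108313e-02, -4.50762144e-04,
       -1.61552354e+00, -3.33709326e-01]), 'qd': array([ 0.00231157, -0.00111599,  0.0007123 , -0.00026003,  0.00088128,
       -0.00046057]), 'joint_torque': array([ 8.37185075e-05, -3.68200850e+01,  3.47417343e+01,  6.93227246e+00,
       -5.24124684e-03,  4.20737877e-05]), 'tcp_pos': array([ 0.16454423, -0.5766686 ,  0.24128617]), 'ee_rot': array([ 4.34962317e-01, -3.11094925e+00, -2.72699499e-03]), 'ft_force': array([ 0.17292412,  0.63160622, -1.07547114]), 'moment': array([-0.03419319,  0.04450784,  0.00374598]), 'gripper_width': 0.08527877218271693}
scene 487.5058934734354 310.4452287162863 204.46866096693367 [ 0.62959801  2.577762   -1.29233355] [ 0.50807884 -0.07839545  1.58069914]
top 465.8948508437556 318.4067950835292 197.16172753092877 [ 2.14805925 -2.1674628   0.16099665] [-0.01193418  0.5401168   1.50934161]
wrist 296.11661583629984 320.22315378683317 202.03142805440163 [-1.78801682 -2.36822041 -0.31566658] [ 0.59951357 -0.03434787  0.37748465]
```

View pics/scene0.png

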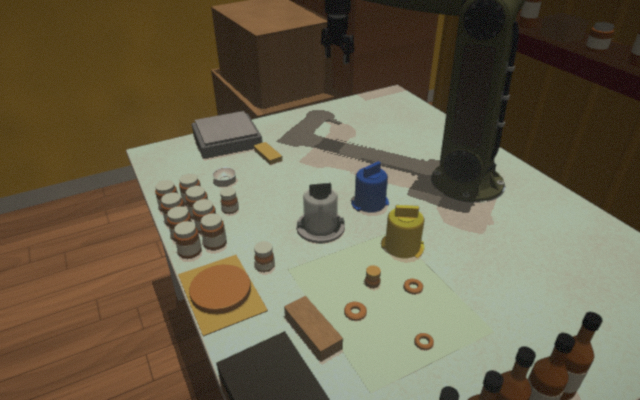

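View pics/top0.png

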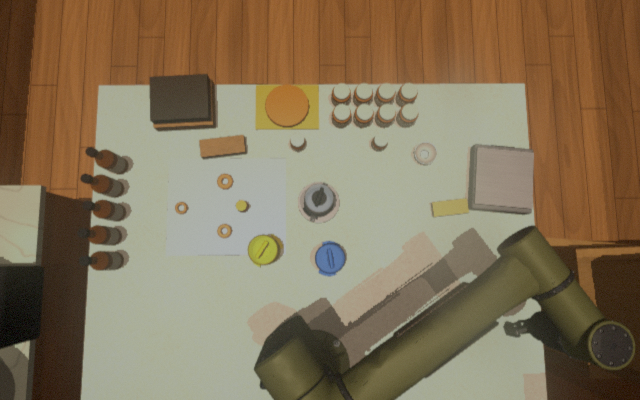

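View pics/wrist0.png

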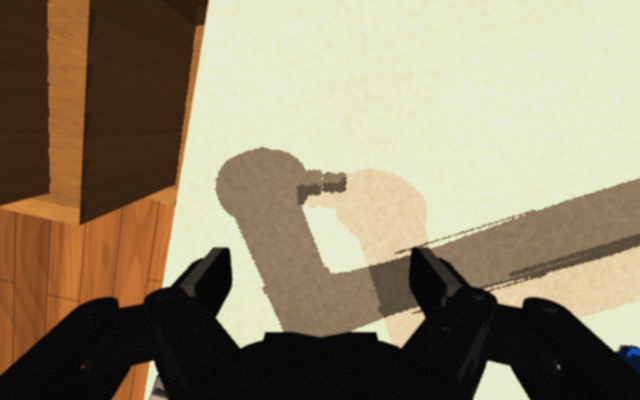

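Top view: candidates for the dome are the clear one with a black handle at (319,200), a blue one at (330,258) and a yellow one at (263,250). By the description it is the clear one, on the grey stand. There are three ring-like things at (225,181), (181,208) and (224,231), and an amber pot at (241,206). I'll check close crops.

```bash
cat > h.py <<'E'
import numpy as np, cv2
from scipy.spatial.transform import Rotation as R
from station import monitor, vision
def snap(n):
    d=vision.snapshot(n); d["R"]=cv2.Rodrigues(np.array(d["rvec"],float))[0]; d["t"]=np.array(d["tvec"],float).ravel(); return d
def ray_z(d,u,v,z):
    r=d["R"].T@np.array([(u-d["cx"])/d["fx"],(v-d["cy"])/d["fy"],1.]); c=-d["R"].T@d["t"]
    return c+r*(z-c[2])/r[2]
def proj(d,p):
    q=d["R"]@np.array(p)+d["t"]; return np.array([d["fx"]*q[0]/q[2]+d["cx"],d["fy"]*q[1]/q[2]+d["cy"]])
def cloud(d):
    h,w=d["z_map"].shape; u,v=np.meshgrid(np.arange(w),np.arange(h)); z=d["z_map"].astype(float)
    X=np.stack([(u-d["cx"])/d["fx"]*z,(v-d["cy"])/d["fy"]*z,z],-1)
    return (X-d["t"])@d["R"]
def st():
    s=monitor.observe(); r=R.from_rotvec(s["ee_rot"]); M=r.as_matrix()
    print("t",round(s["time"],2),"tcp",np.round(s["tcp_pos"],4),"x",np.round(M[:,0],3),"y",np.round(M[:,1],3),"z",np.round(M[:,2],3),"F",np.round(s["ft_force"],1),"M",np.round(s["moment"],2),"w",round(s["gripper_width"],4),"q",np.round(s["qpos"],2)); return s,M
def crop(d,u0,v0,u1,v1,k,name):
    cv2.imwrite("pics/"+name,cv2.resize(d["color"][v0:v1,u0:u1],None,fx=k,fy=k,interpolation=cv2.INTER_CUBIC))
E
python3 - <<'E'
from h import *
d=snap("top"); crop(d,160,150,360,280,4,"topc.png")
P=cloud(d)
for u,v in [(225,181),(181,208),(224,231),(241,206),(319,200),(330,258),(263,250),(297,143),(380,143),(425,153),(450,207)]:
    print(u,v,np.round(P[v,u],3), np.round(ray_z(d,u,v,0.012),3))
print(np.round(-d["R"].T@d["t"],3))
e=snap("scene"); crop(e,260,150,460,360,2.8,"scc.png")
hsv=cv2.cvtColor(d["color"],cv2.COLOR_BGR2HSV)
m=((hsv[...,0]>4)&(hsv[...,0]<20)&(hsv[...,1]>120)).astype(np.uint8); m[:,:165]=0;m[:160]=0;m[260:]=0;m[:,300:]=0
n,l,s,c=cv2.connectedComponentsWithStats(m)
for i in range(1,n):
    if s[i,4]>20: print(s[i],c[i],np.round(ray_z(d,*c[i],0.011),4), np.round(np.array(s[i,2:4])/d["fx"]*(1.6)*1000))
E
```

```text
225 181 [ 0.604  0.301 -0.006] [0.601 0.298 0.012]
181 208 [0.512 0.446 0.002] [0.51  0.443 0.012]
224 231 [ 0.433  0.301 -0.001] [0.432 0.298 0.012]
241 206 [0.512 0.238 0.045] [0.516 0.243 0.012]
319 200 [ 0.516 -0.017  0.151] [ 0.534 -0.019  0.012]
330 258 [ 0.339 -0.049  0.136] [ 0.34  -0.054  0.012]
263 250 [0.365 0.155 0.138] [0.368 0.168 0.012]
297 143 [0.717 0.053 0.066] [0.731 0.054 0.012]
380 143 [ 0.715 -0.222  0.069] [ 0.729 -0.23   0.012]
425 153 [ 0.694 -0.385  0.008] [ 0.693 -0.384  0.012]
450 207 [ 0.506 -0.459  0.018] [ 0.506 -0.461  0.012]
[0.332 0.005 1.568]
[218 174  15  15 117] [224.69230769 180.94017094] [0.6014 0.2991 0.011 ] [52. 52.]
[176 203  11  10  48] [180.79166667 207.5625    ] [0.512  0.4443 0.011 ] [38. 34.]
[218 225  13  11  36] [223.25       228.69444444] [0.4399 0.3012 0.011 ] [45. 38.]
```

View pics/topc.png

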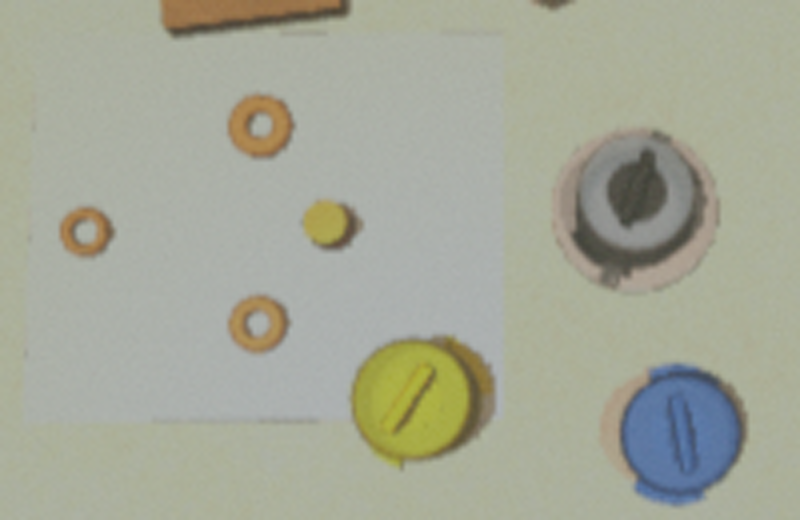

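View pics/scc.png

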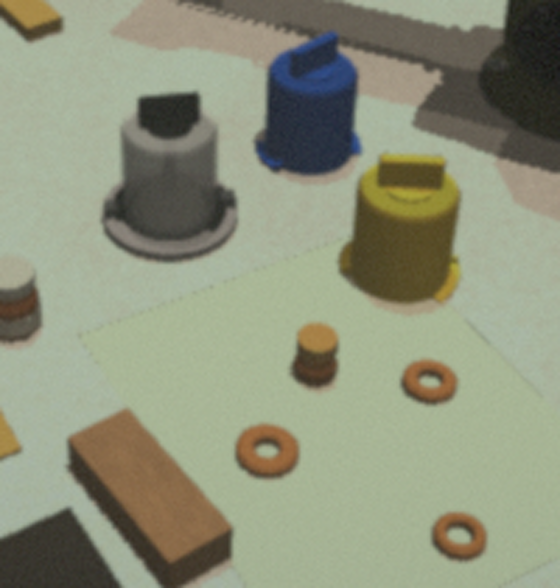

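Confirmed: the clear dome with the black handle sits on the stand between the hooks. Three rings are present: biggest at (225,181), middle at (224,231), smallest at (181,208). Next I measure the stand and handle more exactly.

Run:
```python
from h import *
for n in ["top","scene"]:
    d=snap(n); P=cloud(d)
    reg=(abs(P[...,0]-.52)<.1)&(abs(P[...,1]+.02)<.1)&(d["z_map"]>0)
    hsv=cv2.cvtColor(d["color"],cv2.COLOR_BGR2HSV)
    hd=reg&(P[...,2]>.126)&(P[...,2]<.17)
    q=P[hd]; print(n,"high",len(q),q.mean(0).round(4) if len(q) else 0, q[:,2].max() if len(q) else 0)
    if len(q)>5:
        q2=P[reg&(P[...,2]>.14)&(P[...,2]<.17)]; c=q2[:,:2].mean(0); w,v=np.linalg.eigh(np.cov((q2[:,:2]-c).T)); print("handle top",len(q2),c.round(4),np.degrees(np.arctan2(v[1,1],v[0,1])),np.sqrt(w)*3.46)
    p=P[reg&(P[...,2]>.006)&(P[...,2]<.02)]; 
    if len(p)>20:
        (cx,cy),r=cv2.minEnclosingCircle(p[:,:2].astype(np.float32)); print("plate",len(p),cx,cy,r)
    # annotated crop
    k=5
    u,v=proj(d,[.52,-.02,.06]); u,v=int(u),int(v)
    crop(d,u-50,v-50,u+50,v+50,6,f"st_{n}.png")
    print(u-50,v-50)
```

```text
top high 90 [ 0.5261 -0.017   0.1482] 0.1591363932188401
handle top 76 [ 0.5253 -0.0164] 160.57996208366725 [0.01212997 0.06007517]
plate 599 0.5154039263725281 -0.020827271044254303 0.13302576541900635
269 152
scene high 212 [ 0.5328 -0.0117  0.1413] 0.1539196750473639
handle top 120 [ 0.5322 -0.0124] 159.8569291293812 [0.01266088 0.05963663]
plate 527 0.5308899879455566 -0.011486407369375229 0.07235612720251083
272 158
```

View pics/st_top.png

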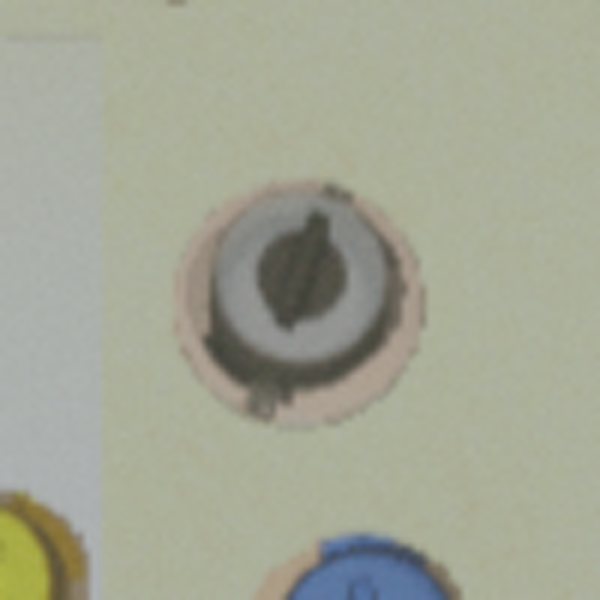

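```bash
cat >> h.py <<'E'
def go(target,yaw=None):
    """print dp (tool frame) & twist (tz) to go to world target TCP; yaw= direction of jaw axis y in deg (mod 180)"""
    s,M=st(); d=M.T@(np.array(target)-s["tcp_pos"]); print("dp",np.round(d,4))
    if yaw is not None:
        c=np.degrees(np.arctan2(M[1,1],M[0,1])); k=(yaw-c+90)%180-90; print("yaw now",round(c,2),"turn",round(k,2),"twist tz",round(-np.radians(k)/0.5,3),"(other way",round(-np.radians(k-np.sign(k)*180)/0.5,3),")")
    # tilt correction
    ze=np.array([0,0,-1.]); a=M.T@np.cross(M[:,2],ze); print("tilt twist",np.round(a/0.5,4))
E
python3 -c "
from h import *
go([.527,-.016,.30],70)"
```

```text
t 0.35 tcp [ 0.1646 -0.5769  0.242 ] x [-0.962 -0.274  0.   ] y [-0.274  0.962  0.   ] z [-0.  0. -1.] F [-0.1  0.8 -0.8] M [-0.05  0.07 -0.04] w 0.0855 q [-0.96  0.04  0.08 -0.   -1.62 -0.33]
dp [-0.5024  0.44   -0.0578]
yaw now 105.92 turn -35.92 twist tz 1.254 (other way -5.029 )
tilt twist [ 0.001  -0.0002 -0.    ]
```

```bash
python3 -m pendant '{"dp":[[-0.035,0.03,-0.03],[-0.07,0.06,-0.058],[-0.105,0.09,-0.058],[-0.14,0.12,-0.058],[-0.175,0.15,-0.058],[-0.21,0.18,-0.058],[-0.245,0.21,-0.058],[-0.28,0.24,-0.058],[-0.315,0.27,-0.058],[-0.35,0.3,-0.058]],"twist":[[0,0,0.1],[0,0,0.2],[0,0,0.3],[0,0,0.4],[0,0,0.5],[0,0,0.6],[0,0,0.7],[0,0,0.8],[0,0,0.9],[0,0,1.0]],"gripper":[60,60,60,60,60,60,60,60,60,60]}' 80; python3 -c "
from h import *
go([.527,-.016,.30],70)"
```

```text
time: 1.35
tcp_pos: [0.4195, -0.1907, 0.3007]
ee_rot: [0.351, 3.121, 0.0]
ft_force: [1.0, -1.6, -0.6]
gripper_width: 0.051
t 1.35 tcp [ 0.4195 -0.1907  0.3007] x [-0.975  0.222 -0.001] y [0.222 0.975 0.   ] z [ 0.001  0.    -1.   ] F [ 1.  -1.6 -0.6] M [-0.08 -0.11 -0.03] w 0.051 q [ 0.01 -0.32 -0.13 -0.   -1.76 -1.81]
dp [-0.066   0.1942  0.0008]
yaw now 77.17 turn -7.17 twist tz 0.25 (other way -6.033 )
tilt twist [0.0007 0.0022 0.    ]
```

```bash
python3 -m pendant '{"dp":[[-0.015,0.045,0],[-0.03,0.09,0],[-0.045,0.13,0],[-0.06,0.17,0],[-0.066,0.194,0.001],[-0.066,0.194,0.001],[-0.066,0.194,0.001],[-0.066,0.194,0.001],[-0.066,0.194,0.001],[-0.066,0.194,0.001]],"twist":[[0,0,0.05],[0,0,0.1],[0,0,0.15],[0,0,0.2],[0,0,0.25],[0,0,0.25],[0,0,0.25],[0,0,0.25],[0,0,0.25],[0,0,0.25]],"gripper":[60,60,60,60,60,60,60,60,60,60]}' 80; python3 -c "
from h import *
go([.527,-.016,.14],70)
d=snap('wrist'); cv2.imwrite('pics/w1.png',d['color'])
P=cloud(d)
print('cam',-d['R'].T@d['t'])
m=(P[...,2]>.135)&(P[...,2]<.17)&(d['z_map']>0)&(np.hypot(P[...,0]-.527,P[...,1]+.016)<.06)
q=P[m][:,:2];print(len(q),q.mean(0),P[m][:,2].mean(),P[m][:,2].max())
c,(w,h),a=cv2.minAreaRect(q.astype(np.float32));print('rect',c,w,h,a)
w,v=np.linalg.eigh(np.cov(q.T));print(np.degrees(np.arctan2(v[1,1],v[0,1])),np.sqrt(w)*3.46)
"
```

```text
time: 2.35
tcp_pos: [0.5258, -0.0186, 0.2997]
ee_rot: [0.544, 3.093, 0.001]
ft_force: [-0.5, -0.1, -0.4]
gripper_width: 0.0514
t 2.35 tcp [ 0.5258 -0.0186  0.2997] x [-0.94   0.341 -0.001] y [0.341 0.94  0.001] z [ 0.001  0.    -1.   ] F [-0.5 -0.1 -0.4] M [ 0.02 -0.01 -0.01] w 0.0514 q [ 0.35 -0.14  0.01 -0.   -1.73 -2.27]
dp [-0.0002  0.0027  0.1597]
yaw now 70.05 turn -0.05 twist tz 0.002 (other way -6.282 )
tilt twist [ 0.0011  0.0012 -0.    ]
cam [0.46415331 0.00402428 0.4307492 ]
763 [ 0.52806376 -0.01534503] 0.1507071741950755 0.15326771370221504
rect (0.5297839641571045, -0.01580403372645378) 0.011968321166932583 0.058932140469551086 70.01270294189453
160.2200755051369 [0.01228071 0.05904525]
```

View pics/w1.png

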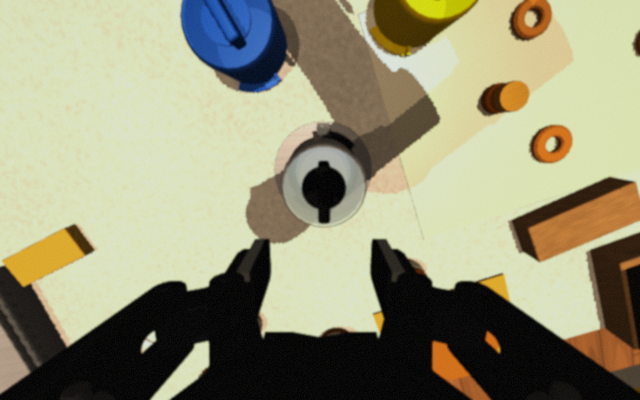

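The wrist view shows the clear dome at (323,187), with its black handle vertical between the jaws. The handle centre is (0.529,-0.0155) at 160.2°. Descending to grasp it.

```bash
python3 -c "
from h import *
go([.529,-.0155,.134],70.2)"
python3 -m pendant '{"dp":[[-0.002,0.004,0.03],[-0.002,0.004,0.06],[-0.002,0.004,0.09],[-0.002,0.004,0.12],[-0.002,0.004,0.14],[-0.002,0.004,0.155],[-0.002,0.004,0.166],[-0.002,0.004,0.166],[-0.002,0.004,0.166],[-0.002,0.004,0.166]],"twist":[[0,0,0],[0,0,0],[0,0,0],[0,0,0],[0,0,0],[0,0,0],[0,0,0],[0,0,0],[0,0,0],[0,0,0]],"gripper":[60,60,60,60,60,60,60,60,60,60]}' 80; python3 -c "
from h import *
go([.529,-.0155,.134],70.2)"
```

```text
t 2.4 tcp [ 0.5258 -0.0184  0.2996] x [-0.94   0.341 -0.   ] y [0.341 0.94  0.   ] z [ 0.001  0.    -1.   ] F [ 0.3 -0.4  0.2] M [-0.01 -0.01  0.05] w 0.0512 q [ 0.35 -0.14  0.01 -0.   -1.73 -2.27]
dp [-0.0019  0.0038  0.1656]
yaw now 70.06 turn 0.14 twist tz -0.005 (other way 6.278 )
tilt twist [0.0009 0.0009 0.    ]
time: 3.4
tcp_pos: [0.5299, -0.0146, 0.1347]
ee_rot: [0.542, 3.092, 0.001]
ft_force: [0.3, 0.4, 0.2]
gripper_width: 0.0513
t 3.4 tcp [ 0.5299 -0.0146  0.1347] x [-0.94   0.34  -0.002] y [0.34  0.94  0.001] z [ 0.002  0.    -1.   ] F [0.3 0.4 0.2] M [ 0.05 -0.01 -0.03] w 0.0513 q [ 0.35 -0.14 -0.28  0.   -1.42 -2.27]
dp [ 0.0005 -0.0011  0.0007]
yaw now 70.11 turn 0.09 twist tz -0.003 (other way 6.28 )
tilt twist [0.0021 0.0036 0.    ]
```

Close.

```bash
python3 -m pendant '{"dp":[[0,-0.001,0],[0,-0.001,0],[0,-0.001,0],[0,-0.001,0],[0,-0.001,0],[0,-0.001,0],[0,-0.001,0],[0,-0.001,0],[0,-0.001,0],[0,-0.001,0]],"twist":[[0,0,0],[0,0,0],[0,0,0],[0,0,0],[0,0,0],[0,0,0],[0,0,0],[0,0,0],[0,0,0],[0,0,0]],"gripper":[40,20,10,0,0,0,0,0,0,0]}' 80; python3 -c "
from h import *
st()
d=snap('wrist'); cv2.imwrite('pics/w2.png',d['color'])"
```

```text
time: 4.4
tcp_pos: [0.529, -0.0157, 0.1334]
ee_rot: [0.543, 3.094, -0.0]
ft_force: [-0.3, -1.1, 3.8]
gripper_width: 0.0107
t 4.4 tcp [ 0.529  -0.0157  0.1334] x [-0.94  0.34 -0.  ] y [0.34 0.94 0.  ] z [ 0. -0. -1.] F [-0.3 -1.1  3.8] M [-0.35  0.11  0.08] w 0.0107 q [ 0.35 -0.14 -0.28  0.   -1.42 -2.27]
```

View pics/w2.png

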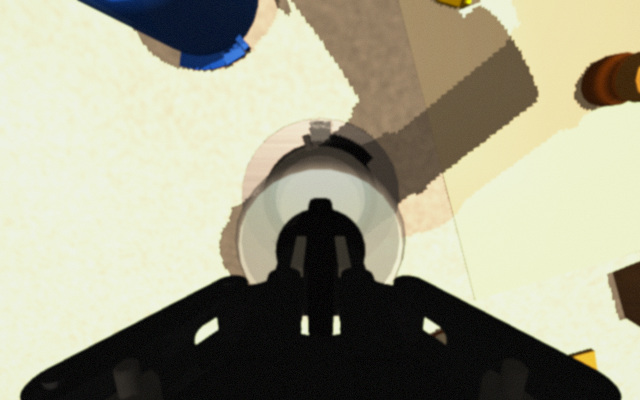

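The jaws are on the handle (w 10.7 mm, in line with hook at (320,130)). Untwisting anticlockwise about 100°.

```bash
python3 -m pendant '{"dp":[[0,0,0],[0,0,0],[0,0,0],[0,0,0],[0,0,0],[0,0,0],[0,0,0],[0,0,0],[0,0,0],[0,0,-0.001]],"twist":[[0,0,-0.1],[0,0,-0.2],[0,0,-0.3],[0,0,-0.4],[0,0,-0.5],[0,0,-0.6],[0,0,-0.7],[0,0,-0.8],[0,0,-0.87],[0,0,-0.87]],"gripper":[0,0,0,0,0,0,0,0,0,0]}' 80; python3 -c "
from h import *
go([.529,-.0155,.135],170)"
```

```text
time: 5.45
tcp_pos: [0.5291, -0.0155, 0.1343]
ee_rot: [-0.138, 3.138, 0.001]
ft_force: [1.0, -0.6, 2.8]
gripper_width: 0.0108
t 5.45 tcp [ 0.5291 -0.0155  0.1343] x [-0.996 -0.088 -0.   ] y [-0.088  0.996  0.   ] z [ 0.  0. -1.] F [ 1.  -0.6  2.8] M [ 0.04 -0.18  0.07] w 0.0108 q [ 0.35 -0.14 -0.28 -0.   -1.42 -1.83]
dp [ 0.0001 -0.     -0.0007]
yaw now 95.04 turn 74.96 twist tz -2.616 (other way 3.667 )
tilt twist [ 0.0009  0.0008 -0.    ]
```

```bash
python3 -m pendant '{"dp":[[0,0,0],[0,0,0],[0,0,0],[0,0,-0.001],[0,0,-0.001],[0,0,-0.001],[0,0,-0.001],[0,0,-0.002],[0,0,-0.002],[0,0,-0.002]],"twist":[[0,0,-0.1],[0,0,-0.2],[0,0,-0.3],[0,0,-0.4],[0,0,-0.5],[0,0,-0.6],[0,0,-0.7],[0,0,-0.8],[0,0,-0.87],[0,0,-0.87]],"gripper":[0,0,0,0,0,0,0,0,0,0]}' 80; python3 -c "
from h import *
go([.529,-.0155,.137],170)"
```

```text
time: 6.45
tcp_pos: [0.5287, -0.0155, 0.1358]
ee_rot: [0.811, -3.035, -0.001]
ft_force: [0.8, 0.3, 1.3]
gripper_width: 0.011
t 6.45 tcp [ 0.5287 -0.0155  0.1358] x [-0.867 -0.499  0.   ] y [-0.499  0.867  0.001] z [-0.001  0.    -1.   ] F [0.8 0.3 1.3] M [ 0.07 -0.07  0.1 ] w 0.011 q [ 0.35 -0.14 -0.28 -0.   -1.43 -1.4 ]
dp [-0.0002 -0.0002 -0.0012]
yaw now 119.92 turn 50.08 twist tz -1.748 (other way 4.535 )
tilt twist [ 0.0015 -0.0008  0.    ]
```

```bash
python3 -m pendant '{"dp":[[0,0,0],[0,0,0],[0,0,0],[0,0,0],[0,0,0],[0,0,0],[0,0,0],[0,0,0],[0,0,0],[0,0,0]],"twist":[[0,0,-0.1],[0,0,-0.2],[0,0,-0.3],[0,0,-0.4],[0,0,-0.5],[0,0,-0.6],[0,0,-0.7],[0,0,-0.8],[0,0,-0.87],[0,0,-0.87]],"gripper":[0,0,0,0,0,0,0,0,0,0]}' 80;  python3 -m pendant '{"dp":[[0,0,0],[0,0,0],[0,0,0],[0,0,0],[0,0,0],[0,0,0],[0,0,0],[0,0,0],[0,0,0],[0,0,0]],"twist":[[0,0,-0.1],[0,0,-0.2],[0,0,-0.3],[0,0,-0.4],[0,0,-0.5],[0,0,-0.6],[0,0,-0.7],[0,0,-0.8],[0,0,-0.87],[0,0,-0.87]],"gripper":[0,0,0,0,0,0,0,0,0,0]}' 80; python3 -c "
from h import *
go([.529,-.0155,.136],170)"
```

```text
time: 7.45
tcp_pos: [0.5287, -0.0155, 0.1359]
ee_rot: [1.446, -2.789, -0.001]
ft_force: [-0.2, -0.2, 0.9]
gripper_width: 0.0107
time: 8.45
tcp_pos: [0.5288, -0.0156, 0.136]
ee_rot: [2.013, -2.411, -0.001]
ft_force: [-1.2, 0.1, 1.3]
gripper_width: 0.0108
t 8.45 tcp [ 0.5288 -0.0156  0.136 ] x [-0.178 -0.984 -0.   ] y [-0.984  0.178  0.001] z [-0.001  0.    -1.   ] F [-1.2  0.1  1.3] M [0.07 0.01 0.07] w 0.0108 q [ 0.35 -0.14 -0.28 -0.   -1.43 -0.53]
dp [-0.0001 -0.0002  0.    ]
yaw now 169.72 turn 0.28 twist tz -0.01 (other way 6.273 )
tilt twist [0.0011 0.0002 0.    ]
```

```bash
python3 -m pendant '{"dp":[[0,0,-0.005],[0,0,-0.01],[0,0,-0.02],[0,0,-0.03],[0,0,-0.045],[0,0,-0.06],[0,0,-0.08],[0,0,-0.10],[0,0,-0.12],[0,0,-0.12]],"twist":[[0,0,0],[0,0,0],[0,0,0],[0,0,0],[0,0,0],[0,0,0],[0,0,0],[0,0,0],[0,0,0],[0,0,0]],"gripper":[0,0,0,0,0,0,0,0,0,0]}' 80; python3 -c "
from h import *
go([.51,-.215,.256],170)
for n in ['wrist','scene']:
  d=snap(n); cv2.imwrite('pics/%s3.png'%n,d['color'])"
```

```text
time: 9.45
tcp_pos: [0.53, -0.0158, 0.2609]
ee_rot: [-2.011, 2.406, -0.006]
ft_force: [0.1, 0.2, -0.8]
gripper_width: 0.0107
t 9.45 tcp [ 0.53   -0.0158  0.2609] x [-0.177 -0.984 -0.002] y [-0.984  0.177 -0.006] z [ 0.006  0.001 -1.   ] F [ 0.1  0.2 -0.8] M [ 0.03 -0.04 -0.02] w 0.0107 q [ 0.35 -0.15 -0.06  0.   -1.65 -0.53]
dp [ 0.1996 -0.0156  0.0046]
yaw now 169.79 turn 0.21 twist tz -0.007 (other way 6.276 )
tilt twist [-0.0124  0.0037  0.    ]
```

View pics/scene3.png

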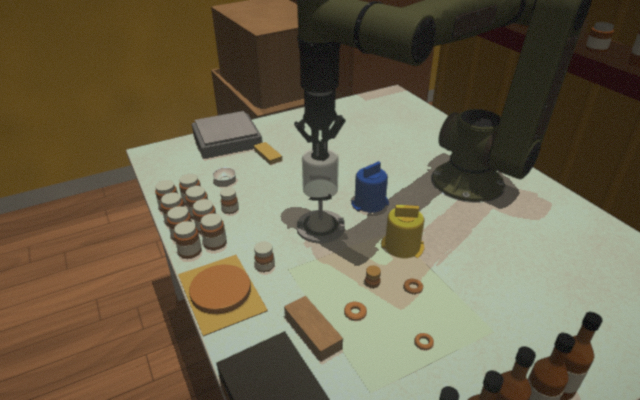

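Scene view: dome lifted at (320,175), and the bare post is visible at (320,210). Now I carry it right to the free area.

```bash
python3 -m pendant '{"dp":[[0.04,-0.003,0],[0.08,-0.006,0],[0.12,-0.009,0],[0.16,-0.013,0],[0.2,-0.016,0],[0.2,-0.016,0.03],[0.2,-0.016,0.06],[0.2,-0.016,0.09],[0.2,-0.016,0.11],[0.2,-0.016,0.12]],"twist":[[0,0,0],[0,0,0],[0,0,0],[0,0,0],[0,0,0],[0,0,0],[0,0,0],[0,0,0],[0,0,0],[0,0,0]],"gripper":[0,0,0,0,0,0,0,0,0,0]}' 80; python3 -c "
from h import *
go([.51,-.215,.120],170)"
```

```text
time: 10.55
tcp_pos: [0.5076, -0.215, 0.1326]
ee_rot: [2.013, -2.408, -0.007]
ft_force: [1.2, 0.2, -2.5]
gripper_width: 0.0107
t 10.55 tcp [ 0.5076 -0.215   0.1326] x [-0.177 -0.984 -0.   ] y [-0.984  0.177  0.005] z [-0.005  0.001 -1.   ] F [ 1.2  0.2 -2.5] M [ 0.03 -0.02  0.02] w 0.0107 q [-0.04 -0.07 -0.22 -0.   -1.42 -0.14]
dp [-0.0004 -0.0025  0.0126]
yaw now 169.78 turn 0.22 twist tz -0.008 (other way 6.276 )
tilt twist [ 0.0109  0.0009 -0.    ]
```

```bash
python3 -m pendant '{"dp":[[0,0,0.003],[0,0,0.006],[0,0,0.009],[0,0,0.011],[0,0,0.013],[0,0,0.014],[0,0,0.015],[0,0,0.016],[0,0,0.016],[0,0,0.016]],"twist":[[0,0,0],[0,0,0],[0,0,0],[0,0,0],[0,0,0],[0,0,0],[0,0,0],[0,0,0],[0,0,0],[0,0,0]],"gripper":[0,0,0,0,0,0,0,0,0,0]}' 80; python3 -c "
from h import *
go([.51,-.215,.120],170)"
```

```text
time: 11.55
tcp_pos: [0.5094, -0.2154, 0.1209]
ee_rot: [-2.015, 2.41, -0.001]
ft_force: [-0.7, 0.8, 1.5]
gripper_width: 0.0105
t 11.55 tcp [ 0.5094 -0.2154  0.1209] x [-0.177 -0.984  0.   ] y [-0.984  0.177 -0.001] z [ 0.001 -0.    -1.   ] F [-0.7  0.8  1.5] M [ 0.34  0.34 -0.03] w 0.0105 q [-0.04 -0.07 -0.24  0.   -1.39 -0.14]
dp [-0.0005 -0.0005  0.0009]
yaw now 169.81 turn 0.19 twist tz -0.007 (other way 6.277 )
tilt twist [-0.0015 -0.0002  0.    ]
```

Force has risen to about +1.5 N from −2.5 N, so it is on the table. Release and rise.

```bash
python3 -m pendant '{"dp":[[0,0,0],[0,0,0],[0,0,0],[0,0,0],[0,0,0],[0,0,0],[0,0,-0.03],[0,0,-0.07],[0,0,-0.12],[0,0,-0.16]],"twist":[[0,0,0],[0,0,0],[0,0,0],[0,0,0],[0,0,0],[0,0,0],[0,0,0],[0,0,0],[0,0,0],[0,0,0]],"gripper":[10,20,40,60,60,60,60,60,60,60]}' 80; python3 -c "
from h import *
go([.6,.2,.30],0)
d=snap('top'); crop(d,150,130,400,290,3.2,'top4.png')"
```

```text
time: 12.55
tcp_pos: [0.5091, -0.2156, 0.2833]
ee_rot: [-2.014, 2.41, -0.003]
ft_force: [1.5, 0.3, 1.1]
gripper_width: 0.051
t 12.55 tcp [ 0.5091 -0.2156  0.2833] x [-0.177 -0.984  0.   ] y [-0.984  0.177 -0.002] z [ 0.002 -0.001 -1.   ] F [1.5 0.3 1.1] M [-0.01 -0.11 -0.02] w 0.051 q [-0.04 -0.08  0.04  0.   -1.69 -0.14]
dp [-0.4251 -0.0158 -0.0168]
yaw now 169.79 turn 10.21 twist tz -0.356 (other way 5.927 )
tilt twist [-0.0039 -0.001   0.    ]
```

View pics/top4.png

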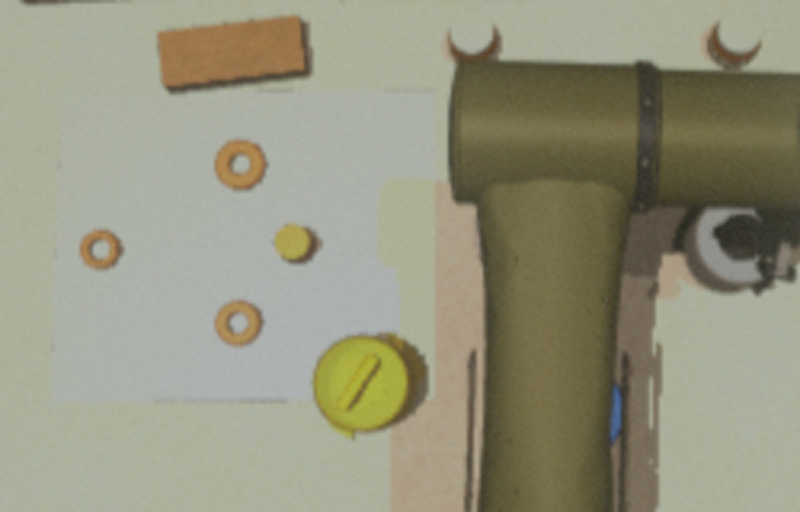

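Dome stands free at crop (735,248); rings unmoved. Moving over the rings, looking at the stand on the way.

```bash
python3 -m pendant '{"dp":[[-0.02,0,-0.02],[-0.05,0,-0.04],[-0.08,0,-0.04],[-0.11,0,-0.04],[-0.14,0,-0.04],[-0.16,0,-0.04],[-0.18,0,-0.04],[-0.2,0,-0.04],[-0.2,0,-0.04],[-0.2,0,-0.04]],"twist":[[0,0,0.1],[0,0,0.25],[0,0,0.4],[0,0,0.5],[0,0,0.65],[0,0,0.8],[0,0,0.9],[0,0,1],[0,0,1],[0,0,1]],"gripper":[90,90,90,90,90,90,90,90,90,90]}' 80; python3 -c "
from h import *
go([.56,.25,.32],90)
d=snap('wrist'); cv2.imwrite('pics/w5.png',d['color'])
P=cloud(d); m=(np.hypot(P[...,0]-.529,P[...,1]+.0155)<.02)&(P[...,2]>.06)&(P[...,2]<.12)&(d['z_map']>0)
q=P[m]; print(len(q)); t=q[q[:,2]>.095]; print('tip',len(t),t.mean(0),t.max(0),t.min(0))
m=(np.hypot(P[...,0]-.529,P[...,1]+.0155)<.05)&(P[...,2]>.03)&(P[...,2]<.038)&(d['z_map']>0)
q=P[m];print(len(q),cv2.minEnclosingCircle(q[:,:2].astype(np.float32)))
"
```

```text
time: 13.6
tcp_pos: [0.5447, -0.0184, 0.3202]
ee_rot: [1.358, -2.832, 0.0]
ft_force: [0.5, -1.2, -0.2]
gripper_width: 0.0767
t 13.6 tcp [ 0.5447 -0.0184  0.3202] x [-0.626 -0.78   0.   ] y [-0.78   0.626  0.   ] z [-0. -0. -1.] F [ 0.5 -1.2 -0.2] M [0.02 0.02 0.05] w 0.0767 q [ 0.34 -0.08  0.11  0.   -1.76 -1.01]
dp [-2.189e-01  1.560e-01  1.000e-04]
yaw now 141.24 turn -51.24 twist tz 1.789 (other way -4.494 )
tilt twist [ 0.0002 -0.0006 -0.    ]
110
tip 76 [ 0.52974965 -0.01616991  0.09932168] [ 0.53538597 -0.01037188  0.10231498] [ 0.52411459 -0.02146498  0.09583149]
1540 ((0.5299685597419739, -0.01564985327422619), 0.0329662524163723)
```

View pics/w5.png

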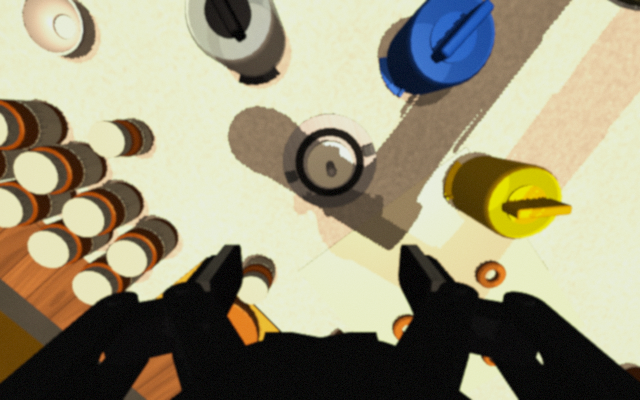

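The empty stand with its post is at (330,165); post axis (0.530,-0.016). On to the rings.

```bash
python3 -m pendant '{"dp":[[-0.035,0.025,0],[-0.07,0.05,0],[-0.105,0.075,0],[-0.14,0.1,0],[-0.17,0.12,0],[-0.2,0.14,0],[-0.22,0.156,0],[-0.22,0.156,0],[-0.22,0.156,0],[-0.22,0.156,0]],"twist":[[0,0,0.1],[0,0,0.25],[0,0,0.4],[0,0,0.5],[0,0,0.65],[0,0,0.8],[0,0,0.9],[0,0,1],[0,0,1],[0,0,1]],"gripper":[90,90,90,90,90,90,90,90,90,90]}' 80;python3 -m pendant '{"dp":[[0,0,0],[0,0,0],[0,0,0],[0,0,0],[0,0,0],[0,0,0],[0,0,0],[0,0,0],[0,0,0],[0,0,0]],"twist":[[0,0,0.1],[0,0,0.25],[0,0,0.4],[0,0,0.5],[0,0,0.65],[0,0,0.79],[0,0,0.79],[0,0,0.79],[0,0,0.79],[0,0,0.79]],"gripper":[90,90,90,90,90,90,90,90,90,90]}' 80
cat >> h.py <<'E'
def rings(n="wrist",name=None):
    d=snap(n); 
    if name: cv2.imwrite("pics/"+name,d["color"])
    P=cloud(d); hsv=cv2.cvtColor(d["color"],cv2.COLOR_BGR2HSV)
    m=(P[...,2]>.007)&(P[...,2]<.016)&(d["z_map"]>0)&(hsv[...,1]>90)
    n_,l,s,c=cv2.connectedComponentsWithStats(m.astype(np.uint8))
    for i in range(1,n_):
        if s[i,4]>30:
            q=P[l==i]; (cx,cy),r=cv2.minEnclosingCircle(q[:,:2].astype(np.float32)); print("ring?",s[i,4],c[i].round(),"c",round(cx,4),round(cy,4),"mean",q.mean(0).round(4),"diam",round(2000*r,1),"z",q[:,2].max().round(4), "ext",(np.ptp(q[:,:2],axis=0)*1000).round(1))
    return d,P
E
python3 -c "
from h import *
go([.6014,.299,.1],90)
rings('wrist','w6.png')"
```

```text
time: 14.65
tcp_pos: [0.5614, 0.2498, 0.3205]
ee_rot: [-0.614, 3.081, -0.0]
ft_force: [0.1, -0.2, -0.1]
gripper_width: 0.0766
time: 15.65
tcp_pos: [0.5612, 0.2505, 0.3204]
ee_rot: [0.002, 3.142, 0.0]
ft_force: [0.6, -0.6, -0.0]
gripper_width: 0.0767
t 15.65 tcp [0.5612 0.2505 0.3204] x [-1.     0.001 -0.   ] y [0.001 1.    0.   ] z [ 0.  0. -1.] F [ 0.6 -0.6 -0. ] M [0.03 0.02 0.03] w 0.0767 q [ 0.75  0.1   0.29 -0.   -1.76 -2.32]
dp [-0.0401  0.0486  0.2204]
yaw now 89.92 turn 0.08 twist tz -0.003 (other way 6.28 )
tilt twist [0.0003 0.     0.    ]
ring? 299 [117.  28.] c 0.3659 -0.0296 mean [ 0.3747 -0.0199  0.0113] diam 74.3 z 0.016 ext [55.  58.2]
ring? 202 [616.  13.] c 0.3567 0.6473 mean [0.3584 0.6394 0.0115] diam 44.8 z 0.016 ext [28.8 35.5]
ring? 154 [262.  56.] c 0.3946 0.171 mean [0.4089 0.1718 0.0113] diam 91.3 z 0.0159 ext [55.8 76.2]
ring? 260 [609.  68.] c 0.4224 0.6628 mean [0.4248 0.6463 0.0116] diam 57.5 z 0.016 ext [56.4 29.3]
ring? 783 [356.  77.] c 0.4365 0.2998 mean [0.4365 0.2995 0.0111] diam 47.9 z 0.0142 ext [46.8 46.4]
ring? 216 [588. 125.] c 0.5011 0.6489 m
[... 477 characters left out ...]
.] c 0.6905 0.3035 mean [0.6907 0.3032 0.0116] diam 147.4 z 0.016 ext [ 18.  146.1]
ring? 108 [ 41. 265.] c 0.7257 -0.2145 mean [ 0.7207 -0.2053  0.0115] diam 47.5 z 0.016 ext [41.7 28.6]
ring? 121 [ 39. 306.] c 0.8014 -0.2344 mean [ 0.7969 -0.2279  0.0114] diam 46.7 z 0.016 ext [23.2 42.4]
ring? 87 [ 79. 304.] c 0.7972 -0.1651 mean [ 0.7931 -0.1588  0.0111] diam 43.8 z 0.0159 ext [12.9 43.1]
ring? 114 [388. 302.] c 0.7925 0.3658 mean [0.7898 0.3655 0.0114] diam 59.0 z 0.0159 ext [10.5 58.4]
ring? 146 [253. 313.] c 0.8212 0.1335 mean [0.8112 0.1354 0.0119] diam 82.9 z 0.016 ext [57.2 60.3]
ring? 38 [  3. 310.] c 0.8028 -0.2928 mean [ 0.8042 -0.2928  0.011 ] diam 15.1 z 0.0152 ext [12.2  8.7]
```

View pics/w6.png

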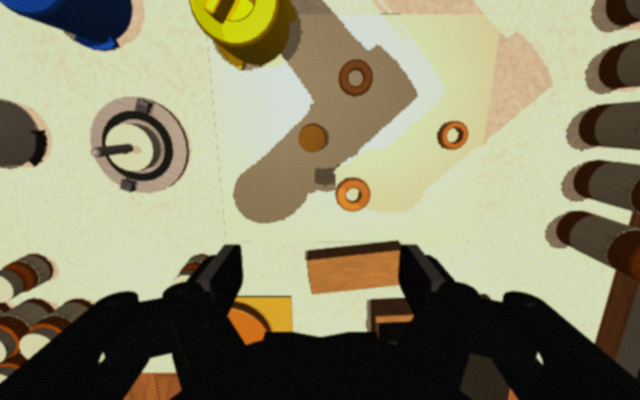

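Wrist view: three rings, sized 54 mm at (353,194), 48 mm at (356,77) and 42 mm at (454,135). Going to the 54 mm ring.

```bash
python3 -m pendant '{"dp":[[-0.02,0.025,0.03],[-0.042,0.05,0.07],[-0.042,0.05,0.11],[-0.042,0.05,0.15],[-0.042,0.05,0.19],[-0.042,0.05,0.23],[-0.042,0.05,0.255],[-0.042,0.05,0.265],[-0.042,0.05,0.265],[-0.042,0.05,0.265]],"twist":[[0,0,0],[0,0,0],[0,0,0],[0,0,0],[0,0,0],[0,0,0],[0,0,0],[0,0,0],[0,0,0],[0,0,0]],"gripper":[90,90,90,90,90,90,90,90,90,90]}' 80; python3 -c "
from h import *
go([.6032,.3007,.012],90)
rings('wrist','w7.png')"
```

```text
time: 16.7
tcp_pos: [0.6042, 0.3011, 0.0574]
ee_rot: [0.003, 3.139, 0.002]
ft_force: [-0.6, -0.1, 0.4]
gripper_width: 0.077
t 16.7 tcp [0.6042 0.3011 0.0574] x [-1.     0.002 -0.002] y [0.002 1.    0.001] z [ 0.002  0.001 -1.   ] F [-0.6 -0.1  0.4] M [ 0.01 -0.    0.  ] w 0.077 q [ 0.76  0.29  0.02  0.   -1.3  -2.33]
dp [ 0.0011 -0.0004  0.0454]
yaw now 89.9 turn 0.1 twist tz -0.003 (other way 6.28 )
tilt twist [ 0.0022  0.0047 -0.    ]
ring? 3545 [575.  76.] c 0.5145 0.4455 mean [0.5146 0.4434 0.0106] diam 43.7 z 0.0135 ext [41.  42.8]
ring? 352 [237.  91.] c 0.5198 0.2467 mean [0.5221 0.255  0.0127] diam 35.6 z 0.016 ext [33.3 18.6]
ring? 4333 [320. 225.] c 0.6044 0.3007 mean [0.6024 0.3007 0.011 ] diam 54.6 z 0.0139 ext [54.2 53.6]
ring? 208 [390. 336.] c 0.6845 0.3514 mean [0.6848 0.3501 0.0111] diam 19.7 z 0.0159 ext [ 4.4 19.3]
ring? 101 [  7. 368.] c 0.7121 0.0693 mean [0.7131 0.071  0.0103] diam 13.6 z 0.0159 ext [ 7.7 11.4]
```

View pics/w7.png

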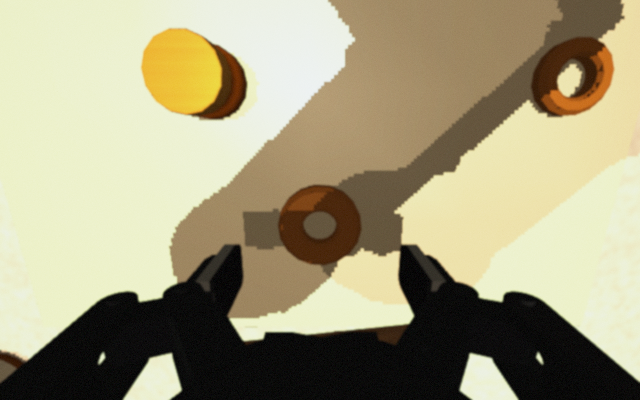

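```bash
python3 -m pendant '{"dp":[[0,0,0.01],[0,0,0.02],[0,0,0.03],[0,0,0.037],[0,0,0.042],[0,0,0.044],[0,0,0.044],[0,0,0.044],[0,0,0.044],[0,0,0.044]],"twist":[[0,0,0],[0,0,0],[0,0,0],[0,0,0],[0,0,0],[0,0,0],[0,0,0],[0,0,0],[0,0,0],[0,0,0]],"gripper":[90,90,90,90,85,80,75,75,75,75]}' 30; python3 -c "
from h import *
go([.6034,.3007,.010],90)
d=snap('wrist'); P=cloud(d); cv2.imwrite('pics/w8.png',d['color'])
dark=(d['color'].max(-1)<40)&(d['z_map']>0)&(P[...,2]<.08)&(abs(P[...,0]-.603)<.03)&(abs(P[...,1]-.3)<.07)
print(dark.sum(), np.percentile(P[dark][:,2],[0,1,5,20]), P[dark].min(0),P[dark].max(0))"
```

```text
time: 17.75
tcp_pos: [0.6034, 0.3008, 0.0118]
ee_rot: [0.003, 3.141, 0.001]
ft_force: [0.8, -0.0, 0.8]
gripper_width: 0.0637
t 17.75 tcp [0.6034 0.3008 0.0118] x [-1.     0.002 -0.   ] y [0.002 1.    0.001] z [ 0.     0.001 -1.   ] F [ 0.8 -0.   0.8] M [0.03 0.03 0.01] w 0.0637 q [ 0.76  0.32 -0.02 -0.   -1.23 -2.33]
dp [ 0.     -0.0001  0.0018]
yaw now 89.88 turn 0.12 twist tz -0.004 (other way 6.279 )
tilt twist [0.0011 0.001  0.    ]
23394 [0.00678333 0.01405758 0.02743797 0.05680902] [0.58558907 0.23438943 0.00678333] [0.61637057 0.3666404  0.07999896]
```

View pics/w8.png

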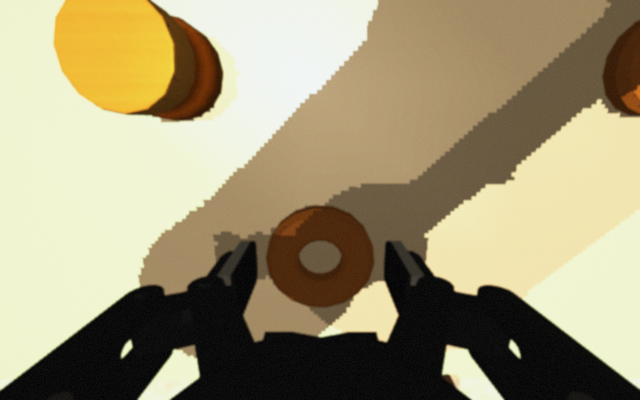

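```bash
python3 -m pendant '{"dp":[[0,0,0.002],[0,0,0.004],[0,0,0.004],[0,0,0.004],[0,0,0.004],[0,0,0.004],[0,0,0.004],[0,0,0.004],[0,0,0.004],[0,0,0.004]],"twist":[[0,0,0],[0,0,0],[0,0,0],[0,0,0],[0,0,0],[0,0,0],[0,0,0],[0,0,0],[0,0,0],[0,0,0]],"gripper":[75,75,60,50,40,40,40,40,40,40]}' 30; python3 -m pendant '{"dp":[[0,0,0],[0,0,-0.02],[0,0,-0.06],[0,0,-0.1],[0,0,-0.14],[0,0,-0.18],[0,0,-0.18],[0,0,-0.18],[0,0,-0.18],[0,0,-0.18]],"twist":[[0,0,0],[0,0,0],[0,0,0],[0,0,0],[0,0,0],[0,0,0],[0,0,0],[0,0,0],[0,0,0],[0,0,0]],"gripper":[40,40,40,40,40,40,40,40,40,40]}' 30;python3 -c "
from h import *
go([.53,-.016,.187],90)
rings('wrist','w9.png')"
```

```text
time: 18.8
tcp_pos: [0.6035, 0.3008, 0.0077]
ee_rot: [0.003, 3.141, 0.001]
ft_force: [0.3, 1.3, 4.1]
gripper_width: 0.053
time: 19.8
tcp_pos: [0.6026, 0.3002, 0.1849]
ee_rot: [-0.004, -3.138, 0.003]
ft_force: [0.2, 0.1, -0.3]
gripper_width: 0.0529
t 19.8 tcp [0.6026 0.3002 0.1849] x [-1.     0.002  0.003] y [ 0.002  1.    -0.002] z [-0.003 -0.002 -1.   ] F [ 0.2  0.1 -0.3] M [ 0.01 -0.09  0.03] w 0.0529 q [ 0.76  0.24  0.2  -0.   -1.54 -2.33]
dp [ 0.0719 -0.3164 -0.0012]
yaw now 89.87 turn 0.13 twist tz -0.005 (other way 6.279 )
tilt twist [-0.004  -0.0062  0.    ]
ring? 1213 [320.  19.] c 0.4368 0.3 mean [0.4452 0.2999 0.011 ] diam 47.9 z 0.0139 ext [30.8 46.8]
ring? 1088 [468.  98.] c 0.5146 0.4456 mean [0.5147 0.4443 0.0108] diam 42.4 z 0.0137 ext [40.1 41.7]
ring? 35 [276. 101.] c 0.5175 0.2549 mean [0.517  0.2574 0.014 ] diam 23.0 z 0.0159 ext [22.8  4.2]
ring? 361 [626. 235.] c 0.6603 0.645 mean [0.6568 0.6345 0.0114] diam 50.8 z 0.016 ext [50.5 17.7]
ring? 153 [321. 264.] c 0.6908 0.2999 mean [0.6909 0.3005 0.0116] diam 47.3 z 0.0159 ext [ 6.2 46.8]
ring? 148 [121. 283.] c 0.7223 0.0619 mean [0.7159 0.0693 0.0108] diam 45.7 z 0.0159 ext [31.6 36. ]
ring? 344 [ 20. 350.] c 0.8146 -0.0812 mean [ 0.8074 -0.0709  0.0112] diam 57.1 z 0.016 ext [52.  30.8]
ring? 42 [147. 340.] c 0.7922 0.0895 mean [0.7913 0.0892 0.0121] diam 12.8 z 0.0159 ext [ 3.  12.5]
ring? 150 [198. 359.] c 0.822 0.1481 mean [0.8199 0.1482 0.0118] diam 34.1 z 0.016 ext [27.1 20.4]
```

View pics/w9.png

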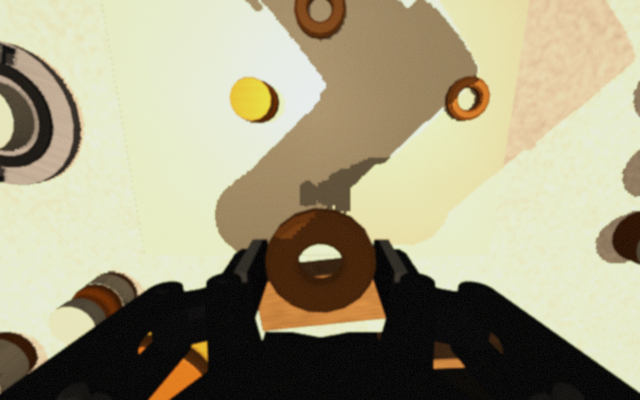

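The ring is held level in the jaws at (320,260). Moving over the post.

```bash
python3 -m pendant '{"dp":[[0.01,-0.04,0],[0.02,-0.08,0],[0.03,-0.12,0],[0.04,-0.16,0],[0.05,-0.2,0],[0.058,-0.24,0],[0.065,-0.28,0],[0.072,-0.316,0],[0.072,-0.316,0],[0.072,-0.316,0]],"twist":[[0,0,0],[0,0,0],[0,0,0],[0,0,0],[0,0,0],[0,0,0],[0,0,0],[0,0,0],[0,0,0],[0,0,0]],"gripper":[40,40,40,40,40,40,40,40,40,40]}' 30;python3 -m pendant '{"dp":[[0,0,0.02],[0,0,0.04],[0,0,0.06],[0,0,0.06],[0,0,0.06],[0,0,0.06],[0,0,0.06],[0,0,0.06],[0,0,0.06],[0,0,0.06]],"twist":[[0,0,0],[0,0,0],[0,0,0],[0,0,0],[0,0,0],[0,0,0],[0,0,0],[0,0,0],[0,0,0],[0,0,0]],"gripper":[40,40,40,40,40,40,40,40,40,40]}' 30
cat >> h.py <<'E'
def held(name,lo=-.012,hi=.012):
    """centre of ring held in hand vs TCP"""
    s,M=st(); d=snap("wrist"); P=cloud(d); cv2.imwrite("pics/"+name,d["color"]); hsv=cv2.cvtColor(d["color"],cv2.COLOR_BGR2HSV)
    t=s["tcp_pos"]; m=(abs(P[...,2]-t[2])<.012)&(np.hypot(P[...,0]-t[0],P[...,1]-t[1])<.045)&(hsv[...,1]>110)&(d["color"].max(-1)>45)&(d["z_map"]>0)
    q=P[m]; z=np.median(q[:,2]); q=q[abs(q[:,2]-z)<.004]; (cx,cy),r=cv2.minEnclosingCircle(q[:,:2].astype(np.float32)); print("held ring",len(q),round(cx,4),round(cy,4),"diam",round(2000*r,1),"top z",z.round(4))
E
python3 -c "
from h import *
held('w10.png'); go([.53,-.016,.045],90)"
```

```text
time: 20.85
tcp_pos: [0.5302, -0.0159, 0.1868]
ee_rot: [-0.006, -3.141, -0.0]
ft_force: [0.2, 0.5, -0.5]
gripper_width: 0.0533
time: 21.85
tcp_pos: [0.5306, -0.0152, 0.1275]
ee_rot: [0.004, 3.141, 0.0]
ft_force: [0.4, 0.6, -0.5]
gripper_width: 0.0533
t 21.85 tcp [ 0.5306 -0.0152  0.1275] x [-1.     0.002 -0.   ] y [0.002 1.    0.   ] z [ 0.  0. -1.] F [ 0.4  0.6 -0.5] M [-0.04 -0.01 -0.01] w 0.0533 q [ 0.35 -0.13 -0.29 -0.   -1.41 -1.92]
held ring 7241 0.531 -0.0155 diam 53.7 top z 0.1311
t 21.9 tcp [ 0.5306 -0.0153  0.1274] x [-1.     0.002 -0.   ] y [0.002 1.    0.   ] z [ 0.  0. -1.] F [ 0.6 -0.4 -0.8] M [ 0.03  0.02 -0.06] w 0.0533 q [ 0.35 -0.13 -0.29 -0.   -1.41 -1.92]
dp [ 0.0006 -0.0007  0.0824]
yaw now 89.87 turn 0.13 twist tz -0.005 (other way 6.279 )
tilt twist [0.0003 0.0003 0.    ]
```

View pics/w10.png

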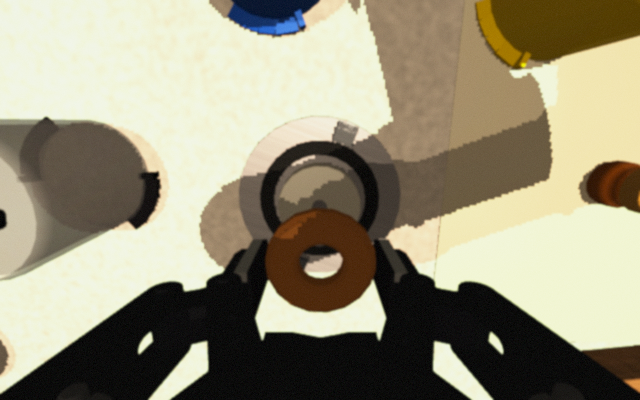

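```bash
python3 -m pendant '{"dp":[[0,0,0.01],[0,0,0.02],[0,0,0.03],[0,0,0.04],[0,0,0.05],[0,0,0.06],[0,0,0.07],[0,0,0.077],[0,0,0.082],[0,0,0.082]],"twist":[[0,0,0],[0,0,0],[0,0,0],[0,0,0],[0,0,0],[0,0,0],[0,0,0],[0,0,0],[0,0,0],[0,0,0]],"gripper":[40,40,40,40,40,40,40,40,40,40]}' 30; python3 -m pendant '{"dp":[[0,0,0],[0,0,0],[0,0,0],[0,0,0],[0,0,0],[0,0,0],[0,0,0],[0,0,0],[0,0,0],[0,0,0]],"twist":[[0,0,0],[0,0,0],[0,0,0],[0,0,0],[0,0,0],[0,0,0],[0,0,0],[0,0,0],[0,0,0],[0,0,0]],"gripper":[62,65,68,72,76,78,78,78,78,78]}' 30; python3 -c "
from h import *
held('w11.png'); go([.53,-.016,.187],90)"
```

```text
time: 22.9
tcp_pos: [0.5302, -0.0153, 0.0445]
ee_rot: [-0.004, -3.14, 0.0]
ft_force: [-0.2, -1.0, 0.4]
gripper_width: 0.0529
time: 23.9
tcp_pos: [0.5305, -0.0152, 0.0453]
ee_rot: [-0.003, -3.142, -0.0]
ft_force: [-0.2, 0.7, 0.5]
gripper_width: 0.0663
t 23.9 tcp [ 0.5305 -0.0152  0.0453] x [-1.     0.002  0.   ] y [0.002 1.    0.   ] z [-0.  0. -1.] F [-0.2  0.7  0.5] M [-0.03 -0.    0.01] w 0.0663 q [ 0.35 -0.08 -0.39 -0.   -1.25 -1.92]
held ring 6208 0.5319 -0.0152 diam 54.3 top z 0.0451
t 23.95 tcp [ 0.5305 -0.0152  0.0453] x [-1.     0.002  0.   ] y [0.002 1.    0.   ] z [-0.  0. -1.] F [-0.5  0.5  0. ] M [ 0.03 -0.01  0.03] w 0.0672 q [ 0.35 -0.08 -0.39 -0.   -1.25 -1.92]
dp [ 0.0005 -0.0008 -0.1417]
yaw now 89.87 turn 0.13 twist tz -0.004 (other way 6.279 )
tilt twist [ 0.0002 -0.0002 -0.    ]
```

View pics/w11.png

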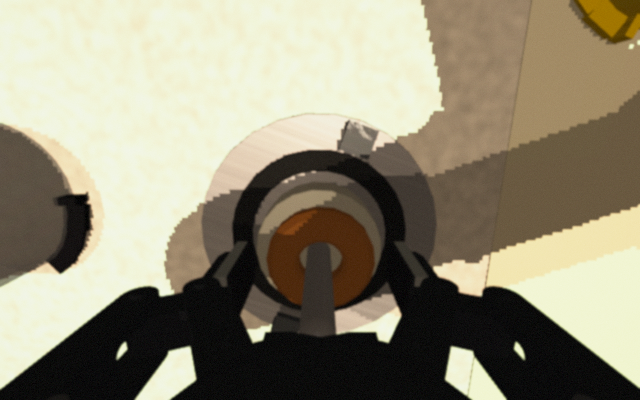

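The ring lies flat on the pedestal, with the post through its hole at (320,260). Next is the 48 mm ring.

```bash
python3 -m pendant '{"dp":[[0,0,-0.03],[0,0,-0.07],[0,0,-0.11],[0,0,-0.142],[0.012,0.04,-0.165],[0.024,0.08,-0.165],[0.036,0.12,-0.165],[0.048,0.16,-0.165],[0.06,0.2,-0.165],[0.068,0.24,-0.165]],"twist":[[0,0,0],[0,0,0],[0,0,0],[0,0,0],[0,0,0],[0,0,0],[0,0,0],[0,0,0],[0,0,0],[0,0,0]],"gripper":[78,78,78,78,78,78,78,78,78,78]}' 30; python3 -c "
from h import *
go([.4366,.2999,.15],90)
rings('wrist','w12.png')"
```

```text
time: 24.95
tcp_pos: [0.4622, 0.2265, 0.2108]
ee_rot: [0.003, 3.141, 0.001]
ft_force: [1.1, 0.6, 0.7]
gripper_width: 0.0664
t 24.95 tcp [0.4622 0.2265 0.2108] x [-1.     0.002 -0.001] y [0.002 1.    0.001] z [ 0.001  0.001 -1.   ] F [1.1 0.6 0.7] M [ 0.03 -0.12 -0.03] w 0.0664 q [ 0.85 -0.19 -0.19 -0.   -1.57 -2.42]
dp [0.0258 0.0733 0.0608]
yaw now 89.89 turn 0.11 twist tz -0.004 (other way 6.279 )
tilt twist [ 0.0017  0.0013 -0.    ]
ring? 643 [89. 81.] c 0.3492 -0.0356 mean [ 0.3555 -0.0137  0.0113] diam 100.5 z 0.016 ext [98.6 47.9]
ring? 1112 [386. 158.] c 0.4362 0.2998 mean [0.4353 0.2993 0.011 ] diam 48.0 z 0.0138 ext [45.7 47.2]
ring? 679 [504. 224.] c 0.5149 0.4452 mean [0.5134 0.4439 0.0106] diam 42.2 z 0.0132 ext [39.3 41.3]
ring? 92 [329. 216.] c 0.5114 0.2386 mean [0.5023 0.237  0.0123] diam 37.2 z 0.0159 ext [17.8 36.6]
ring? 225 [632. 327.] c 0.6604 0.6403 mean [0.657  0.6331 0.0112] diam 45.6 z 0.016 ext [45.4 13.1]
ring? 111 [  7. 370.] c 0.7235 -0.2056 mean [ 0.7227 -0.2012  0.011 ] diam 32.1 z 0.0156 ext [30.  15.4]
```

View pics/w12.png

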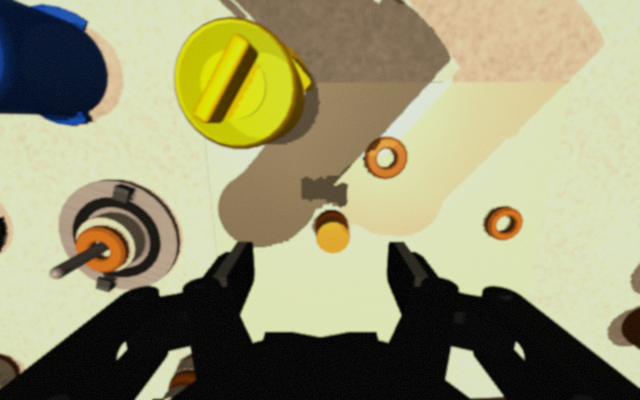

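The 48 mm ring is at (386,158) and undisturbed. Descending on it.

```bash
python3 -m pendant '{"dp":[[0.013,0.037,0.01],[0.026,0.073,0.03],[0.026,0.073,0.065],[0.026,0.073,0.1],[0.026,0.073,0.135],[0.026,0.073,0.16],[0.026,0.073,0.18],[0.026,0.073,0.192],[0.026,0.073,0.192],[0.026,0.073,0.192]],"twist":[[0,0,0],[0,0,0],[0,0,0],[0,0,0],[0,0,0],[0,0,0],[0,0,0],[0,0,0],[0,0,0],[0,0,0]],"gripper":[78,78,78,78,78,78,78,75,75,75]}' 30; python3 -c "
from h import *
go([.4363,.2998,.008],90)
rings('wrist','w13.png')"
```

```text
time: 26.0
tcp_pos: [0.4377, 0.2983, 0.0193]
ee_rot: [0.003, 3.141, 0.001]
ft_force: [0.2, -0.4, 1.5]
gripper_width: 0.0639
t 26.0 tcp [0.4377 0.2983 0.0193] x [-1.     0.002 -0.001] y [0.002 1.    0.001] z [ 0.001  0.001 -1.   ] F [ 0.2 -0.4  1.5] M [ 0.01 -0.02 -0.02] w 0.0639 q [ 0.98 -0.06 -0.43  0.   -1.2  -2.55]
dp [0.0014 0.0015 0.0113]
yaw now 89.89 turn 0.11 twist tz -0.004 (other way 6.279 )
tilt twist [ 0.001   0.0019 -0.    ]
ring? 2479 [ 99. 101.] c 0.369 0.1796 mean [0.3642 0.2004 0.0115] diam 93.8 z 0.016 ext [93.5 33.4]
ring? 4925 [323. 247.] c 0.4363 0.2995 mean [0.4342 0.2997 0.0109] diam 48.6 z 0.0133 ext [48.1 47.3]
ring? 181 [594. 351.] c 0.5005 0.4546 mean [0.4982 0.4542 0.0097] diam 22.6 z 0.0121 ext [13.6 18. ]
ring? 76 [191. 364.] c 0.5049 0.2251 mean [0.5039 0.2254 0.0131] diam 13.1 z 0.016 ext [9.7 9.2]
```

View pics/w13.png

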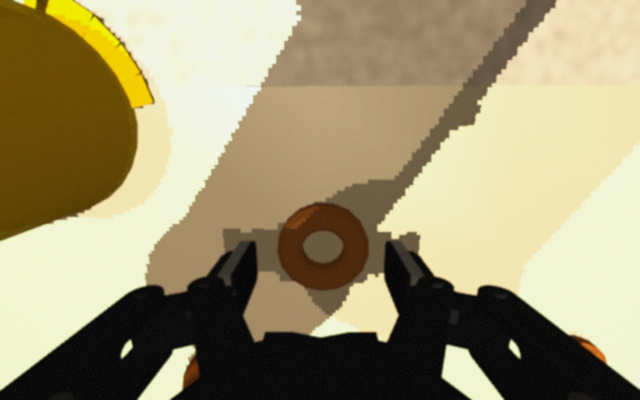

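Centred. Down and close (y within 1.5 mm), then lift.

```bash
python3 -m pendant '{"dp":[[0.001,0.001,0.005],[0.001,0.001,0.009],[0.001,0.001,0.011],[0.001,0.001,0.011],[0.001,0.001,0.011],[0.001,0.001,0.011],[0.001,0.001,0.011],[0.001,0.001,0.011],[0.001,0.001,0.011],[0.001,0.001,0.011]],"twist":[[0,0,0],[0,0,0],[0,0,0],[0,0,0],[0,0,0],[0,0,0],[0,0,0],[0,0,0],[0,0,0],[0,0,0]],"gripper":[75,75,75,65,55,45,35,35,35,35]}' 30; python3 -m pendant '{"dp":[[0,0,0],[0,0,-0.02],[0,0,-0.06],[0,0,-0.1],[0,0,-0.14],[0,0,-0.18],[0,0,-0.18],[0,0,-0.18],[0,0,-0.18],[0,0,-0.18]],"twist":[[0,0,0],[0,0,0],[0,0,0],[0,0,0],[0,0,0],[0,0,0],[0,0,0],[0,0,0],[0,0,0],[0,0,0]],"gripper":[35,35,35,35,35,35,35,35,35,35]}' 30;python3 -c "
from h import *
held('w14.png')
go([.53,-.016,.187],90)"
```

```text
time: 27.05
tcp_pos: [0.437, 0.2995, 0.0088]
ee_rot: [0.003, 3.14, 0.002]
ft_force: [-0.4, -0.1, 4.9]
gripper_width: 0.0465
time: 28.05
tcp_pos: [0.4358, 0.2985, 0.1858]
ee_rot: [-0.004, -3.14, 0.003]
ft_force: [-0.2, 0.9, -0.1]
gripper_width: 0.0463
t 28.05 tcp [0.4358 0.2985 0.1858] x [-1.     0.002  0.002] y [ 0.002  1.    -0.002] z [-0.002 -0.002 -1.   ] F [-0.2  0.9 -0.1] M [-0.02  0.03  0.06] w 0.0463 q [ 0.98 -0.15 -0.2  -0.   -1.52 -2.55]
held ring 5269 0.4356 0.2977 diam 49.7 top z 0.188
t 28.1 tcp [0.4359 0.2986 0.186 ] x [-1.     0.002  0.002] y [ 0.002  1.    -0.002] z [-0.002 -0.002 -1.   ] F [-0.3 -0.3  0.9] M [ 0.05 -0.01  0.03] w 0.0461 q [ 0.98 -0.15 -0.2  -0.   -1.52 -2.55]
dp [-0.0948 -0.3144 -0.0006]
yaw now 89.87 turn 0.13 twist tz -0.004 (other way 6.279 )
tilt twist [-0.0034 -0.003  -0.    ]
```

View pics/w14.png

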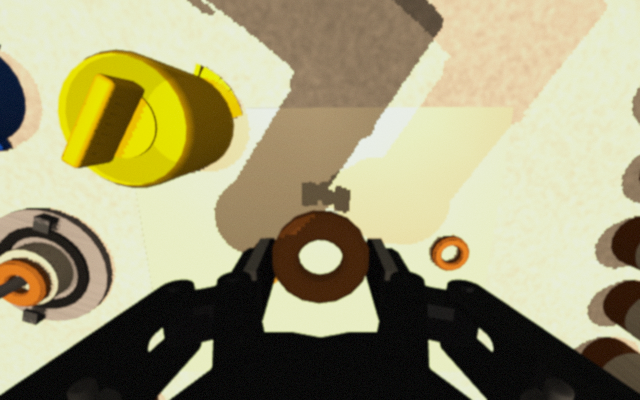

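```bash
python3 -m pendant '{"dp":[[-0.012,-0.04,-0.01],[-0.024,-0.08,-0.01],[-0.036,-0.12,-0.01],[-0.048,-0.16,-0.01],[-0.06,-0.2,-0.01],[-0.072,-0.24,-0.01],[-0.084,-0.28,-0.01],[-0.094,-0.3145,0],[-0.094,-0.3145,0.03],[-0.094,-0.3145,0.06]],"twist":[[0,0,0],[0,0,0],[0,0,0],[0,0,0],[0,0,0],[0,0,0],[0,0,0],[0,0,0],[0,0,0],[0,0,0]],"gripper":[35,35,35,35,35,35,35,35,35,35]}' 30; python3 -c "
from h import *
held('w15.png'); go([.53,-.016,.056],90)"
```

```text
time: 29.1
tcp_pos: [0.5296, -0.017, 0.126]
ee_rot: [-0.007, -3.141, -0.0]
ft_force: [-0.5, -0.7, -0.9]
gripper_width: 0.0465
t 29.1 tcp [ 0.5296 -0.017   0.126 ] x [-1.     0.005  0.   ] y [0.005 1.    0.   ] z [-0.  0. -1.] F [-0.5 -0.7 -0.9] M [-0.    0.02 -0.  ] w 0.0465 q [ 0.35 -0.13 -0.29 -0.   -1.41 -1.92]
held ring 5377 0.5286 -0.0171 diam 47.8 top z 0.1282
t 29.15 tcp [ 0.5267 -0.0165  0.1194] x [-1.     0.004  0.009] y [0.004 1.    0.   ] z [-0.009  0.    -1.   ] F [-0.7  0.5 -7. ] M [0.1  0.25 0.07] w 0.0462 q [ 0.35 -0.13 -0.3  -0.   -1.41 -1.92]
dp [-0.0039  0.0005  0.0634]
yaw now 89.75 turn 0.25 twist tz -0.009 (other way 6.274 )
tilt twist [ 0.0001 -0.0187 -0.    ]
```

View pics/w15.png

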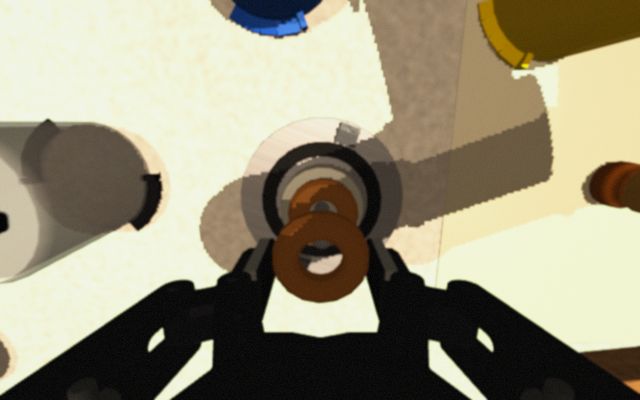

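```bash
python3 -m pendant '{"dp":[[0,0,0],[0,0,0],[0,0,0.01],[0,0,0.02],[0,0,0.03],[0,0,0.04],[0,0,0.05],[0,0,0.06],[0,0,0.068],[0,0,0.068]],"twist":[[0,0,0],[0,0,0],[0,0,0],[0,0,0],[0,0,0],[0,0,0],[0,0,0],[0,0,0],[0,0,0],[0,0,0]],"gripper":[35,35,35,35,35,35,35,35,35,35]}' 30; python3 -m pendant '{"dp":[[0,0,0],[0,0,0],[0,0,0],[0,0,0],[0,0,0],[0,0,0],[0,0,0],[0,0,0],[0,0,0],[0,0,0]],"twist":[[0,0,0],[0,0,0],[0,0,0],[0,0,0],[0,0,0],[0,0,0],[0,0,0],[0,0,0],[0,0,0],[0,0,0]],"gripper":[55,58,62,66,70,72,72,72,72,72]}' 30; python3 -c "
from h import *
held('w16.png'); go([.53,-.016,.187],90)"
```

```text
time: 30.15
tcp_pos: [0.5287, -0.0159, 0.0576]
ee_rot: [-0.004, -3.139, 0.001]
ft_force: [0.2, -0.2, -0.7]
gripper_width: 0.0467
time: 31.15
tcp_pos: [0.5295, -0.0157, 0.0592]
ee_rot: [-0.004, -3.141, -0.0]
ft_force: [-0.9, -0.6, -0.0]
gripper_width: 0.0613
t 31.15 tcp [ 0.5295 -0.0157  0.0592] x [-1.     0.002  0.   ] y [0.002 1.    0.   ] z [-0.  0. -1.] F [-0.9 -0.6 -0. ] M [0.04 0.05 0.02] w 0.0613 q [ 0.35 -0.09 -0.38 -0.   -1.28 -1.92]
held ring 4561 0.5288 -0.0156 diam 48.3 top z 0.0571
t 31.2 tcp [ 0.5295 -0.0157  0.0592] x [-1.     0.002  0.   ] y [0.002 1.    0.   ] z [-0.  0. -1.] F [ 0.5 -0.3  0. ] M [ 0.01 -0.01 -0.01] w 0.0612 q [ 0.35 -0.09 -0.38 -0.   -1.28 -1.92]
dp [-0.0005 -0.0002 -0.1278]
yaw now 89.87 turn 0.13 twist tz -0.004 (other way 6.279 )
tilt twist [ 0.0001 -0.0003  0.    ]
```

View pics/w16.png

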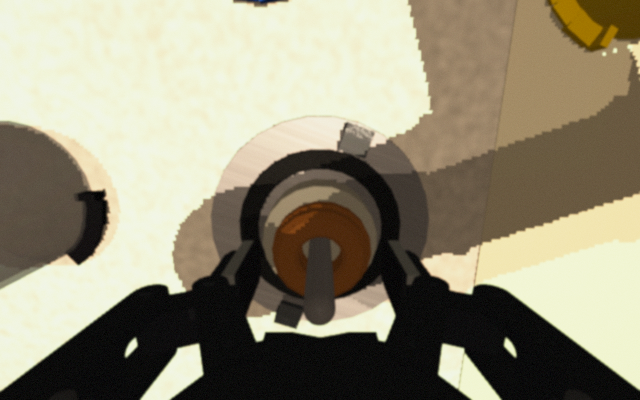

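Second ring seated flat (top z 0.057). Now the 42 mm ring.

```bash
python3 -m pendant '{"dp":[[0,0,-0.03],[0,0,-0.07],[0,0,-0.11],[0,0.04,-0.14],[0.002,0.08,-0.15],[0.004,0.13,-0.15],[0.006,0.18,-0.15],[0.008,0.23,-0.15],[0.01,0.28,-0.15],[0.012,0.33,-0.15]],"twist":[[0,0,0],[0,0,0],[0,0,0],[0,0,0],[0,0,0],[0,0,0],[0,0,0],[0,0,0],[0,0,0],[0,0,0]],"gripper":[72,72,72,72,72,72,72,72,72,72]}' 30; python3 -c "
from h import *
go([.5149,.4452,.02],90)
rings('wrist','w17.png')"
```

```text
time: 32.2
tcp_pos: [0.5178, 0.3162, 0.2095]
ee_rot: [0.003, 3.141, 0.001]
ft_force: [1.4, -0.2, 0.4]
gripper_width: 0.0617
t 32.2 tcp [0.5178 0.3162 0.2095] x [-1.     0.002 -0.   ] y [0.002 1.    0.   ] z [ 0.  0. -1.] F [ 1.4 -0.2  0.4] M [-0.07 -0.15 -0.02] w 0.0617 q [ 0.88  0.06  0.04  0.   -1.56 -2.45]
dp [0.0033 0.1289 0.1896]
yaw now 89.89 turn 0.11 twist tz -0.004 (other way 6.279 )
tilt twist [ 0.0008  0.0007 -0.    ]
ring? 53 [638.  14.] c 0.3499 0.6334 mean [0.3497 0.6319 0.0083] diam 21.5 z 0.0108 ext [20.1  8.3]
ring? 297 [203.  57.] c 0.379 0.1772 mean [0.3887 0.1974 0.0117] diam 89.7 z 0.016 ext [78.4 54. ]
ring? 31 [ 0. 21.] c 0.3538 -0.0038 mean [ 0.3545 -0.0028  0.0079] diam 17.7 z 0.0089 ext [16.8  5.7]
ring? 358 [632.  95.] c 0.4254 0.6543 mean [0.4263 0.6441 0.0113] diam 49.2 z 0.016 ext [47.2 22.1]
ring? 84 [153.  90.] c 0.4179 0.1386 mean [0.4193 0.1408 0.0102] diam 16.4 z 0.013 ext [10.3 15.9]
ring? 394 [608. 162.] c 0.5003 0.652 mean [0.4967 0.6362 0.0116] diam 57.2 z 0.016 ext [56.9 26.6]
ring? 777 [434. 178.] c 0.5147 0.4457 mean [0.5141 0.4446 0.0107] diam 42.5 z 0.0136 ext [40.6 41.9]
ring? 75 [262. 171.] c 0.5095 0.2468 mean [0.5054 0.2512 0.0126] diam 32.7 z 0.0159 ext [23.3 24.1]
ring? 358 [602. 227.] c 0.5785 0.665 mean [0.5724 0.6476 0.0116] diam 59.3 z 0.016 ext [54.7 39.8]
ring? 331 [581. 284.] c 0.658 0.6548 mean [0.6481 0.6399 0.0117] diam 58.5 z 0.016 ext [52.7 40.3]
ring? 508 [312. 314.] c 0.6906 0.3042 mean [0.6904 0.3047 0.0116] diam 147.5 z 0.016 ext [ 19.2 146.5]
ring? 215 [459. 373.] c 0.7826 0.5043 mean [0.7827 0.5046 0.0116] diam 54.2 z 0.0159 ext [ 4.9 54. ]
ring? 186 [173. 381.] c 0.7983 0.1121 mean [0.796  0.1131 0.0113] diam 42.8 z 0.016 ext [15.8 40.4]
```

View pics/w17.png

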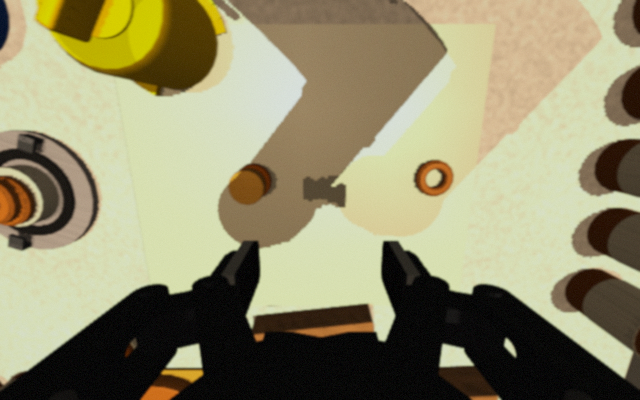

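```bash
python3 -m pendant '{"dp":[[0.001,0.04,0.01],[0.002,0.08,0.02],[0.003,0.12,0.03],[0.0035,0.129,0.06],[0.0035,0.129,0.1],[0.0035,0.129,0.135],[0.0035,0.129,0.165],[0.0035,0.129,0.185],[0.0035,0.129,0.19],[0.0035,0.129,0.19]],"twist":[[0,0,0],[0,0,0],[0,0,0],[0,0,0],[0,0,0],[0,0,0],[0,0,0],[0,0,0],[0,0,0],[0,0,0]],"gripper":[72,72,72,72,72,72,72,72,72,72]}' 30; python3 -c "
from h import *
go([.5147,.4455,.008],90)
rings('wrist','w18.png')"
```

```text
time: 33.25
tcp_pos: [0.515, 0.4428, 0.0188]
ee_rot: [-0.003, -3.141, 0.002]
ft_force: [-0.0, 0.3, -0.2]
gripper_width: 0.0619
t 33.25 tcp [0.515  0.4428 0.0188] x [-1.     0.002  0.001] y [ 0.002  1.    -0.001] z [-0.001 -0.001 -1.   ] F [-0.   0.3 -0.2] M [ 0.03 -0.01  0.  ] w 0.0619 q [ 1.    0.33 -0.    0.   -1.24 -2.58]
dp [0.0003 0.0028 0.0108]
yaw now 89.88 turn 0.12 twist tz -0.004 (other way 6.279 )
tilt twist [-0.0026 -0.0014  0.    ]
ring? 3478 [326. 251.] c 0.5147 0.4459 mean [0.5129 0.4456 0.0107] diam 42.4 z 0.0135 ext [40.9 41.2]
```

View pics/w18.png

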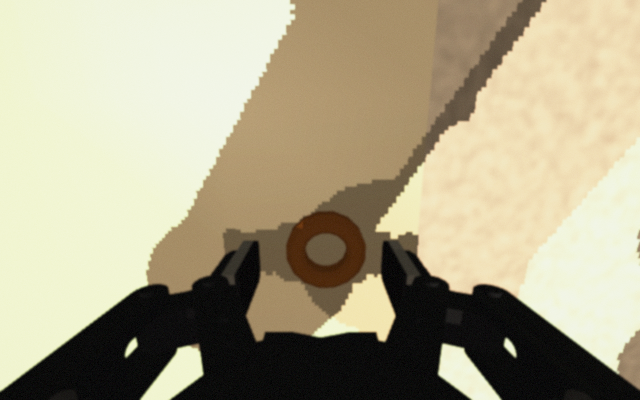

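```bash
python3 -m pendant '{"dp":[[0,0.002,0.004],[0,0.002,0.008],[0,0.002,0.0105],[0,0.002,0.0105],[0,0.002,0.0105],[0,0.002,0.0105],[0,0.002,0.0105],[0,0.002,0.0105],[0,0.002,0.0105],[0,0.002,0.0105]],"twist":[[0,0,0],[0,0,0],[0,0,0],[0,0,0],[0,0,0],[0,0,0],[0,0,0],[0,0,0],[0,0,0],[0,0,0]],"gripper":[72,72,72,60,50,40,30,28,28,28]}' 30; python3 -m pendant '{"dp":[[0,0,0],[0,0,-0.02],[0,0,-0.06],[0,0,-0.1],[0,0,-0.14],[0,0,-0.18],[0,0,-0.18],[0,0,-0.18],[0,0,-0.18],[0,0,-0.18]],"twist":[[0,0,0],[0,0,0],[0,0,0],[0,0,0],[0,0,0],[0,0,0],[0,0,0],[0,0,0],[0,0,0],[0,0,0]],"gripper":[28,28,28,28,28,28,28,28,28,28]}' 30;python3 -c "
from h import *
held('w19.png')
go([.53,-.016,.187],90)"
```

```text
time: 34.3
tcp_pos: [0.5155, 0.4455, 0.0099]
ee_rot: [0.003, 3.14, 0.002]
ft_force: [0.2, -0.1, 5.2]
gripper_width: 0.0405
time: 35.3
tcp_pos: [0.5146, 0.4446, 0.1866]
ee_rot: [-0.003, -3.139, 0.004]
ft_force: [0.1, -1.4, -1.0]
gripper_width: 0.0409
t 35.3 tcp [0.5146 0.4446 0.1866] x [-1.     0.002  0.002] y [ 0.002  1.    -0.002] z [-0.002 -0.002 -1.   ] F [ 0.1 -1.4 -1. ] M [ 0.05 -0.01  0.02] w 0.0409 q [ 1.01  0.26  0.22 -0.   -1.54 -2.58]
held ring 3606 0.5136 0.4444 diam 41.7 top z 0.1875
t 35.35 tcp [0.5147 0.4447 0.1868] x [-1.     0.002  0.002] y [ 0.002  1.    -0.002] z [-0.002 -0.002 -1.   ] F [ 0.5 -0.2 -0.8] M [ 0.02 -0.03 -0.01] w 0.0406 q [ 1.01  0.26  0.22 -0.   -1.54 -2.58]
dp [-0.0163 -0.4607  0.0008]
yaw now 89.88 turn 0.12 twist tz -0.004 (other way 6.279 )
tilt twist [-0.0045 -0.004   0.    ]
```

View pics/w19.png

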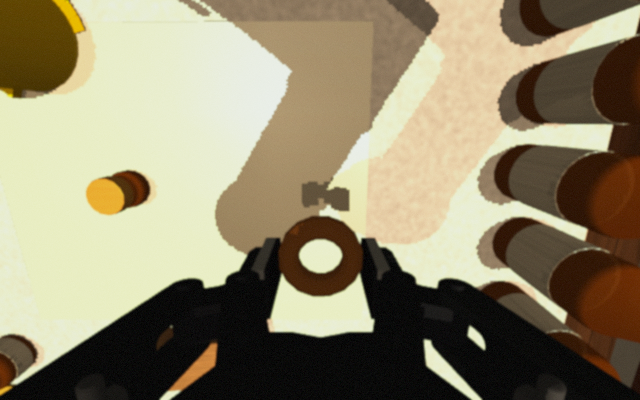

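```bash
python3 -m pendant '{"dp":[[-0.002,-0.04,-0.01],[-0.004,-0.09,-0.01],[-0.006,-0.14,-0.01],[-0.008,-0.19,-0.01],[-0.01,-0.24,-0.01],[-0.012,-0.29,-0.01],[-0.014,-0.34,-0.01],[-0.015,-0.39,0],[-0.016,-0.43,0],[-0.016,-0.4605,0]],"twist":[[0,0,0],[0,0,0],[0,0,0],[0,0,0],[0,0,0],[0,0,0],[0,0,0],[0,0,0],[0,0,0],[0,0,0]],"gripper":[28,28,28,28,28,28,28,28,28,28]}' 30;  python3 -m pendant '{"dp":[[0,0,0],[0,0,0.02],[0,0,0.04],[0,0,0.06],[0,0,0.06],[0,0,0.06],[0,0,0.06],[0,0,0.06],[0,0,0.06],[0,0,0.06]],"twist":[[0,0,0],[0,0,0],[0,0,0],[0,0,0],[0,0,0],[0,0,0],[0,0,0],[0,0,0],[0,0,0],[0,0,0]],"gripper":[28,28,28,28,28,28,28,28,28,28]}' 30;python3 -c "
from h import *
held('w20.png'); go([.53,-.016,.071],90)"
```

```text
time: 36.35
tcp_pos: [0.5293, -0.0179, 0.1879]
ee_rot: [-0.006, -3.14, 0.001]
ft_force: [-0.0, 0.0, 0.2]
gripper_width: 0.0405
time: 37.35
tcp_pos: [0.5302, -0.0154, 0.1293]
ee_rot: [0.003, 3.141, 0.0]
ft_force: [0.5, -0.8, -1.3]
gripper_width: 0.0405
t 37.35 tcp [ 0.5302 -0.0154  0.1293] x [-1.     0.002 -0.001] y [0.002 1.    0.   ] z [ 0.001  0.    -1.   ] F [ 0.5 -0.8 -1.3] M [-0.02  0.01 -0.04] w 0.0405 q [ 0.35 -0.13 -0.29 -0.   -1.41 -1.92]
held ring 3745 0.5292 -0.0154 diam 41.9 top z 0.1302
t 37.4 tcp [ 0.5302 -0.0154  0.1291] x [-1.     0.002 -0.   ] y [0.002 1.    0.   ] z [ 0.  0. -1.] F [-0.5 -0.1 -1.1] M [0.02 0.02 0.07] w 0.0407 q [ 0.35 -0.13 -0.29 -0.   -1.41 -1.92]
dp [ 0.0002 -0.0006  0.0581]
yaw now 89.88 turn 0.12 twist tz -0.004 (other way 6.279 )
tilt twist [0.0005 0.0009 0.    ]
```

View pics/w20.png

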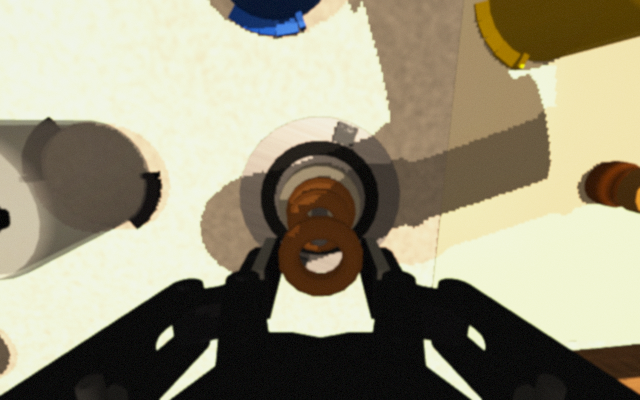

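```bash
python3 -m pendant '{"dp":[[0,0,0.01],[0,0,0.02],[0,0,0.03],[0,0,0.04],[0,0,0.05],[0,0,0.055],[0,0,0.058],[0,0,0.058],[0,0,0.058],[0,0,0.058]],"twist":[[0,0,0],[0,0,0],[0,0,0],[0,0,0],[0,0,0],[0,0,0],[0,0,0],[0,0,0],[0,0,0],[0,0,0]],"gripper":[28,28,28,28,28,28,28,28,28,28]}' 30; python3 -m pendant '{"dp":[[0,0,0],[0,0,0],[0,0,0],[0,0,0],[0,0,0],[0,0,0],[0,0,0],[0,0,0],[0,0,0],[0,0,0]],"twist":[[0,0,0],[0,0,0],[0,0,0],[0,0,0],[0,0,0],[0,0,0],[0,0,0],[0,0,0],[0,0,0],[0,0,0]],"gripper":[48,51,54,57,60,63,66,66,66,66]}' 30; python3 -c "
from h import *
held('w21.png'); go([.53,-.016,.187],90)"
```

```text
time: 38.4
tcp_pos: [0.5304, -0.0154, 0.0714]
ee_rot: [0.003, 3.141, 0.0]
ft_force: [0.7, -0.4, -0.9]
gripper_width: 0.0411
time: 39.4
tcp_pos: [0.5301, -0.0154, 0.0708]
ee_rot: [-0.003, -3.142, -0.0]
ft_force: [-0.2, -0.2, -0.7]
gripper_width: 0.0565
t 39.4 tcp [ 0.5301 -0.0154  0.0708] x [-1.     0.002  0.   ] y [0.002 1.    0.   ] z [-0.  0. -1.] F [-0.2 -0.2 -0.7] M [-0.03 -0.01 -0.02] w 0.0565 q [ 0.35 -0.1  -0.37 -0.   -1.3  -1.92]
held ring 3222 0.5293 -0.0155 diam 42.4 top z 0.0688
t 39.45 tcp [ 0.5301 -0.0154  0.0708] x [-1.     0.002  0.   ] y [0.002 1.    0.   ] z [-0.  0. -1.] F [-1.  -1.3  0.7] M [-0.02 -0.03 -0.02] w 0.0561 q [ 0.35 -0.1  -0.37 -0.   -1.3  -1.92]
dp [ 1.000e-04 -5.000e-04 -1.162e-01]
yaw now 89.87 turn 0.13 twist tz -0.004 (other way 6.279 )
tilt twist [ 0.0002 -0.0001  0.    ]
```

View pics/w21.png

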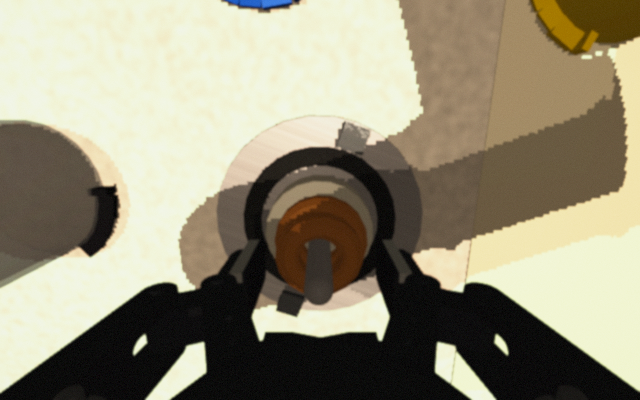

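All three rings are on the post (54, 48, 42; top z 0.069), flat. Now back to the dome.

```bash
python3 -m pendant '{"dp":[[0,0,-0.04],[0,0,-0.08],[0,0,-0.12],[0,0,-0.16],[0,0,-0.2],[0.01,-0.04,-0.21],[0.014,-0.08,-0.21],[0.018,-0.12,-0.21],[0.02,-0.15,-0.21],[0.02,-0.15,-0.21]],"twist":[[0,0,0],[0,0,0],[0,0,0],[0,0,-0.1],[0,0,-0.3],[0,0,-0.5],[0,0,-0.7],[0,0,-0.85],[0,0,-1],[0,0,-1]],"gripper":[60,60,60,60,60,60,60,60,60,60]}' 80;python3 -m pendant '{"dp":[[0,0,0],[0,0,0],[0,0,0],[0,0,0],[0,0,0],[0,0,0],[0,0,0],[0,0,0],[0,0,0],[0,0,0]],"twist":[[0,0,-0.2],[0,0,-0.4],[0,0,-0.6],[0,0,-0.8],[0,0,-1],[0,0,-1],[0,0,-1],[0,0,-1],[0,0,-1],[0,0,-1]],"gripper":[60,60,60,60,60,60,60,60,60,60]}' 80; python3 -c "
from h import *
go([.509,-.2154,.28],170)
d=snap('wrist'); cv2.imwrite('pics/w22.png',d['color']); P=cloud(d)
m=(P[...,2]>.125)&(P[...,2]<.145)&(d['z_map']>0)&(np.hypot(P[...,0]-.509,P[...,1]+.2154)<.06)
q=P[m][:,:2];print(len(q),q.mean(0),P[m][:,2].mean())
c,(w,h),a=cv2.minAreaRect(q.astype(np.float32));print('rect',c,w,h,a)
w,v=np.linalg.eigh(np.cov(q.T));print(np.degrees(np.arctan2(v[1,1],v[0,1])),np.sqrt(w)*3.46)
"
```

```text
time: 40.45
tcp_pos: [0.5091, -0.1683, 0.2807]
ee_rot: [0.771, -3.045, 0.001]
ft_force: [-0.2, -0.8, 0.6]
gripper_width: 0.051
time: 41.45
tcp_pos: [0.5097, -0.1654, 0.2808]
ee_rot: [1.502, -2.759, -0.0]
ft_force: [-0.6, 0.0, -0.0]
gripper_width: 0.0511
t 41.45 tcp [ 0.5097 -0.1654  0.2808] x [-0.543 -0.84  -0.   ] y [-0.84   0.543  0.   ] z [-0.  0. -1.] F [-0.6  0.  -0. ] M [ 0.04 -0.   -0.04] w 0.0511 q [ 0.06 -0.12 -0.   -0.   -1.69 -0.64]
dp [ 0.0424 -0.0265  0.0008]
yaw now 147.13 turn 22.87 twist tz -0.798 (other way 5.485 )
tilt twist [0.0002 0.0001 0.    ]
911 [ 0.50917548 -0.21502227] 0.13745824914812382
rect (0.5100608468055725, -0.21431474387645721) 0.05997847020626068 0.012225399725139141 79.8342056274414
79.85602874231073 [0.01241789 0.05836449]
```

View pics/w22.png

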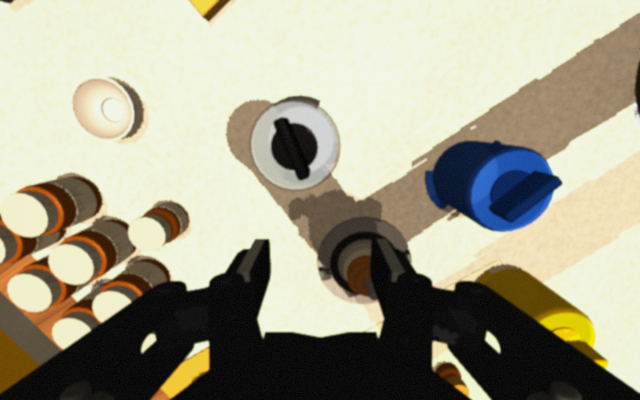

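```bash
python3 -m pendant '{"dp":[[0.02,-0.013,0],[0.042,-0.026,0],[0.042,-0.026,0],[0.042,-0.026,0],[0.042,-0.026,0],[0.042,-0.026,0.02],[0.042,-0.026,0.05],[0.042,-0.026,0.07],[0.042,-0.026,0.09],[0.042,-0.026,0.09]],"twist":[[0,0,-0.2],[0,0,-0.4],[0,0,-0.6],[0,0,-0.793],[0,0,-0.793],[0,0,-0.793],[0,0,-0.793],[0,0,-0.793],[0,0,-0.793],[0,0,-0.793]],"gripper":[60,60,60,60,60,60,60,60,60,60]}' 80; python3 -c "
from h import *
go([.5095,-.2148,.121],169.85)"
```

```text
time: 42.5
tcp_pos: [0.5075, -0.2142, 0.1876]
ee_rot: [2.012, -2.409, -0.007]
ft_force: [-0.7, -0.0, 0.3]
gripper_width: 0.0515
t 42.5 tcp [ 0.5075 -0.2142  0.1876] x [-0.178 -0.984 -0.001] y [-0.984  0.178  0.005] z [-0.005  0.002 -1.   ] F [-0.7 -0.   0.3] M [-0.04  0.05  0.01] w 0.0515 q [-0.04 -0.09 -0.14 -0.   -1.52 -0.14]
dp [ 0.0003 -0.0024  0.0665]
yaw now 169.75 turn 0.1 twist tz -0.004 (other way 6.28 )
tilt twist [0.0107 0.0012 0.    ]
```

```bash
python3 -m pendant '{"dp":[[0,0,0.02],[0,0,0.04],[0,0,0.055],[0,0,0.065],[0,0,0.069],[0,0,0.069],[0,0,0.069],[0,0,0.069],[0,0,0.069],[0,0,0.069]],"twist":[[0,0,0],[0,0,0],[0,0,0],[0,0,0],[0,0,0],[0,0,0],[0,0,0],[0,0,0],[0,0,0],[0,0,0]],"gripper":[60,60,60,60,60,60,60,60,60,60]}' 80; python3 -c "
from h import *
go([.5095,-.2148,.121],169.85)"
python3 -m pendant '{"dp":[[0,0,0],[0,0,0],[0,0,0],[0,0,0],[0,0,0],[0,0,0],[0,0,0],[0,0,0],[0,0,0],[0,0,0]],"twist":[[0,0,0],[0,0,0],[0,0,0],[0,0,0],[0,0,0],[0,0,0],[0,0,0],[0,0,0],[0,0,0],[0,0,0]],"gripper":[40,20,10,0,0,0,0,0,0,0]}' 80; python3 -c "
from h import *
go([.5095,-.2148,.121],169.85)"
```

```text
time: 43.5
tcp_pos: [0.509, -0.2148, 0.1221]
ee_rot: [-2.017, 2.408, -0.001]
ft_force: [-0.4, -0.1, -0.8]
gripper_width: 0.051
t 43.5 tcp [ 0.509  -0.2148  0.1221] x [-0.176 -0.984 -0.   ] y [-0.984  0.176 -0.001] z [ 0.001 -0.    -1.   ] F [-0.4 -0.1 -0.8] M [-0.03  0.   -0.06] w 0.051 q [-0.04 -0.07 -0.24 -0.   -1.4  -0.14]
dp [-0.0001 -0.0005  0.0011]
yaw now 169.89 turn -0.04 twist tz 0.001 (other way -6.282 )
tilt twist [-0.0011  0.0002  0.    ]
time: 44.5
tcp_pos: [0.5088, -0.2148, 0.1218]
ee_rot: [-2.017, 2.408, 0.0]
ft_force: [0.1, 0.9, 0.3]
gripper_width: 0.0107
t 44.5 tcp [ 0.5088 -0.2148  0.1218] x [-0.176 -0.984 -0.   ] y [-0.984  0.176 -0.   ] z [ 0.  0. -1.] F [0.1 0.9 0.3] M [ 0.01 -0.19  0.04] w 0.0107 q [-0.04 -0.07 -0.24 -0.   -1.4  -0.14]
dp [-0.0001 -0.0007  0.0008]
yaw now 169.89 turn -0.04 twist tz 0.001 (other way -6.282 )
tilt twist [-0.0001  0.0002 -0.    ]
```

```bash
python3 -m pendant '{"dp":[[0,0,-0.01],[0,0,-0.04],[0,0,-0.08],[0,0,-0.12],[0,0,-0.14],[0,0,-0.14],[0,0,-0.14],[0,0,-0.14],[0,0,-0.14],[0,0,-0.14]],"twist":[[0,0,0],[0,0,0],[0,0,0],[0,0,0],[0,0,0],[0,0,0],[0,0,0],[0,0,0],[0,0,0],[0,0,0]],"gripper":[0,0,0,0,0,0,0,0,0,0]}' 80; python3 -c "
from h import *
go([.5287,-.0153,.262],169.8)"
```

```text
time: 45.5
tcp_pos: [0.5085, -0.2148, 0.2608]
ee_rot: [2.016, -2.408, -0.002]
ft_force: [0.5, 0.3, -1.4]
gripper_width: 0.011
t 45.5 tcp [ 0.5085 -0.2148  0.2608] x [-0.176 -0.984  0.   ] y [-0.984  0.176  0.002] z [-0.002  0.    -1.   ] F [ 0.5  0.3 -1.4] M [-0.06 -0.02  0.01] w 0.011 q [-0.04 -0.08 -0.   -0.   -1.65 -0.14]
dp [-0.1999  0.0151 -0.0012]
yaw now 169.89 turn -0.09 twist tz 0.003 (other way -6.28 )
tilt twist [ 0.0037 -0.0002  0.    ]
```

```bash
python3 -m pendant '{"dp":[[-0.03,0.002,0],[-0.06,0.004,0],[-0.09,0.007,0],[-0.12,0.009,0],[-0.15,0.011,0],[-0.18,0.013,0],[-0.2,0.0155,0],[-0.2,0.0155,0],[-0.2,0.0155,0],[-0.2,0.0155,0]],"twist":[[0,0,0],[0,0,0],[0,0,0],[0,0,0],[0,0,0],[0,0,0],[0,0,0],[0,0,0],[0,0,0],[0,0,0]],"gripper":[0,0,0,0,0,0,0,0,0,0]}' 80; python3 -c "
from h import *
go([.5287,-.0153,.137],169.8)
d=snap('wrist'); cv2.imwrite('pics/w23.png',d['color']);d=snap('scene'); crop(d,240,100,440,260,3.8,'s23.png')"
```

```text
time: 46.5
tcp_pos: [0.5286, -0.0158, 0.2617]
ee_rot: [2.016, -2.409, 0.0]
ft_force: [-0.2, -0.9, -1.6]
gripper_width: 0.0106
t 46.5 tcp [ 0.5286 -0.0158  0.2617] x [-0.176 -0.984  0.   ] y [-0.984  0.176  0.   ] z [-0. -0. -1.] F [-0.2 -0.9 -1.6] M [ 0.04 -0.01  0.03] w 0.0106 q [ 0.35 -0.15 -0.06  0.   -1.66 -0.53]
dp [-0.0006 -0.      0.1247]
yaw now 169.85 turn -0.05 twist tz 0.002 (other way -6.281 )
tilt twist [ 0.0004 -0.0005  0.    ]
```

View pics/w23.png

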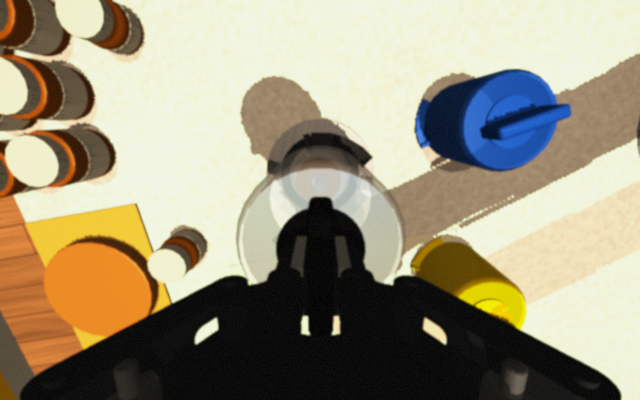

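View pics/s23.png

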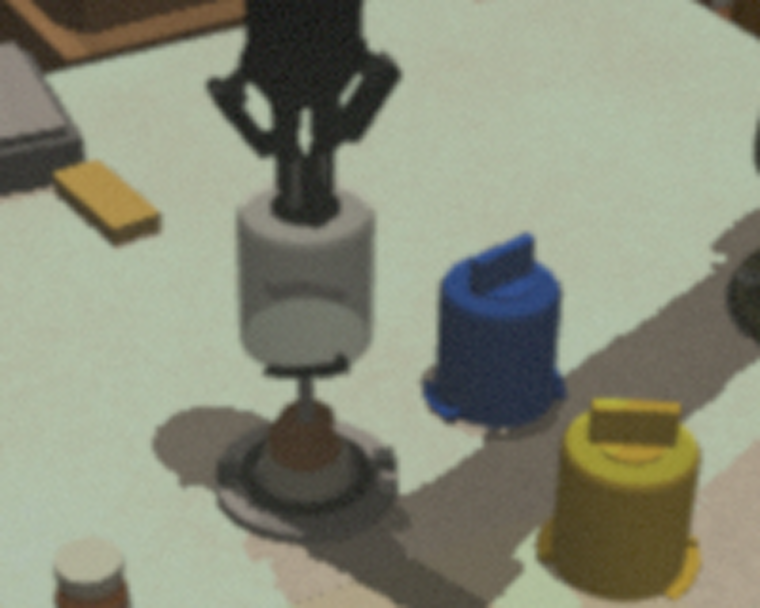

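The dome is directly above the stand at scene crop (305,280), with the ring stack tidy below. Lowering.

```bash
python3 -m pendant '{"dp":[[0,0,0.015],[0,0,0.03],[0,0,0.045],[0,0,0.06],[0,0,0.075],[0,0,0.09],[0,0,0.1],[0,0,0.108],[0,0,0.112],[0,0,0.112]],"twist":[[0,0,0],[0,0,0],[0,0,0],[0,0,0],[0,0,0],[0,0,0],[0,0,0],[0,0,0],[0,0,0],[0,0,0]],"gripper":[0,0,0,0,0,0,0,0,0,0]}' 80; python3 -c "
from h import *
go([.5287,-.0153,.137],169.8)"
python3 -m pendant '{"dp":[[0,0,0.003],[0,0,0.006],[0,0,0.009],[0,0,0.011],[0,0,0.0125],[0,0,0.0125],[0,0,0.0125],[0,0,0.0125],[0,0,0.0125],[0,0,0.0125]],"twist":[[0,0,0],[0,0,0],[0,0,0],[0,0,0],[0,0,0],[0,0,0],[0,0,0],[0,0,0],[0,0,0],[0,0,0]],"gripper":[0,0,0,0,0,0,0,0,0,0]}' 80; python3 -c "
from h import *
go([.5287,-.0153,.137],169.8)"
```

```text
time: 47.6
tcp_pos: [0.5286, -0.0152, 0.1494]
ee_rot: [2.017, -2.408, -0.0]
ft_force: [0.7, -0.4, -1.4]
gripper_width: 0.0106
t 47.6 tcp [ 0.5286 -0.0152  0.1494] x [-0.176 -0.984  0.   ] y [-0.984  0.176  0.   ] z [-0.001 -0.    -1.   ] F [ 0.7 -0.4 -1.4] M [ 0.03 -0.02 -0.01] w 0.0106 q [ 0.35 -0.14 -0.26 -0.   -1.45 -0.53]
dp [ 0.0001 -0.0002  0.0124]
yaw now 169.89 turn -0.09 twist tz 0.003 (other way -6.28 )
tilt twist [ 0.001  -0.0004 -0.    ]
time: 48.6
tcp_pos: [0.5287, -0.0152, 0.1374]
ee_rot: [-2.017, 2.408, -0.0]
ft_force: [-0.3, -0.7, 0.2]
gripper_width: 0.0106
t 48.6 tcp [ 0.5287 -0.0152  0.1374] x [-0.176 -0.984 -0.   ] y [-0.984  0.176 -0.   ] z [ 0.  0. -1.] F [-0.3 -0.7  0.2] M [-0.01  0.24 -0.03] w 0.0106 q [ 0.35 -0.14 -0.28 -0.   -1.43 -0.53]
dp [0.0001 0.     0.0004]
yaw now 169.89 turn -0.09 twist tz 0.003 (other way -6.28 )
tilt twist [-0.0004  0.0003 -0.    ]
```

```bash
python3 -m pendant '{"dp":[[0,0,0],[0,0,0],[0,0,0],[0,0,0],[0,0,0],[0,0,0],[0,0,0],[0,0,0],[0,0,0],[0,0,0]],"twist":[[0,0,0.1],[0,0,0.2],[0,0,0.3],[0,0,0.4],[0,0,0.5],[0,0,0.6],[0,0,0.7],[0,0,0.8],[0,0,0.87],[0,0,0.87]],"gripper":[0,0,0,0,0,0,0,0,0,0]}' 80; python3 -c "
from h import *
st()"
python3 -m pendant '{"dp":[[0,0,0],[0,0,0],[0,0,0],[0,0,0],[0,0,0],[0,0,0],[0,0,0],[0,0,0],[0,0,0],[0,0,0]],"twist":[[0,0,0.1],[0,0,0.2],[0,0,0.3],[0,0,0.4],[0,0,0.5],[0,0,0.6],[0,0,0.7],[0,0,0.8],[0,0,0.87],[0,0,0.87]],"gripper":[0,0,0,0,0,0,0,0,0,0]}' 80; python3 -c "
from h import *
go([.5287,-.0153,.137],70.2)"
```

```text
time: 49.6
tcp_pos: [0.5288, -0.0152, 0.1374]
ee_rot: [-1.449, 2.787, -0.0]
ft_force: [-0.6, -0.9, 0.7]
gripper_width: 0.0109
t 49.6 tcp [ 0.5288 -0.0152  0.1374] x [-0.574 -0.819 -0.   ] y [-0.819  0.574 -0.   ] z [ 0.  0. -1.] F [-0.6 -0.9  0.7] M [-0.04  0.04 -0.01] w 0.0109 q [ 0.35 -0.14 -0.28  0.   -1.43 -0.96]
time: 50.6
tcp_pos: [0.5288, -0.0151, 0.1374]
ee_rot: [-0.815, 3.034, 0.0]
ft_force: [-0.4, -0.9, 0.5]
gripper_width: 0.0109
t 50.6 tcp [ 0.5288 -0.0151  0.1374] x [-0.865 -0.501 -0.   ] y [-0.501  0.865 -0.   ] z [ 0.  0. -1.] F [-0.4 -0.9  0.5] M [0.06 0.1  0.  ] w 0.0109 q [ 0.35 -0.14 -0.28 -0.   -1.43 -1.4 ]
dp [ 0.0002 -0.0001  0.0004]
yaw now 120.08 turn -49.88 twist tz 1.741 (other way -4.542 )
tilt twist [-0.      0.0008 -0.    ]
```

```bash
python3 -m pendant '{"dp":[[0,0,0.0005],[0,0,0.001],[0,0,0.001],[0,0,0.001],[0,0,0.0015],[0,0,0.002],[0,0,0.002],[0,0,0.002],[0,0,0.0025],[0,0,0.0025]],"twist":[[0,0,0.1],[0,0,0.2],[0,0,0.3],[0,0,0.4],[0,0,0.5],[0,0,0.6],[0,0,0.7],[0,0,0.8],[0,0,0.87],[0,0,0.87]],"gripper":[0,0,0,0,0,0,0,0,0,0]}' 80; python3 -c "
from h import *
go([.5287,-.0153,.134],70.2)"
```

```text
time: 51.6
tcp_pos: [0.5291, -0.0152, 0.1354]
ee_rot: [-0.142, 3.137, 0.0]
ft_force: [0.2, 0.1, 1.8]
gripper_width: 0.0107
t 51.6 tcp [ 0.5291 -0.0152  0.1354] x [-0.996 -0.09  -0.001] y [-0.09   0.996 -0.   ] z [ 0.001  0.    -1.   ] F [0.2 0.1 1.8] M [ 0.04  0.05 -0.09] w 0.0107 q [ 0.35 -0.14 -0.28  0.   -1.43 -1.83]
dp [ 0.0004 -0.0001  0.0014]
yaw now 95.19 turn -24.99 twist tz 0.872 (other way -5.411 )
tilt twist [-0.      0.0026  0.    ]
```

```bash
python3 -m pendant '{"dp":[[0,0,0.0005],[0,0,0.001],[0,0,0.001],[0,0,0.001],[0,0,0.001],[0,0,0.001],[0,0,0.001],[0,0,0.001],[0,0,0.001],[0,0,0.001]],"twist":[[0,0,0.1],[0,0,0.2],[0,0,0.3],[0,0,0.4],[0,0,0.5],[0,0,0.6],[0,0,0.7],[0,0,0.8],[0,0,0.89],[0,0,0.89]],"gripper":[0,0,0,0,0,0,0,0,0,0]}' 80; python3 -c "
from h import *
go([.5287,-.0153,.134],70.2)
d=snap('wrist'); cv2.imwrite('pics/w24.png',d['color'])"
```

```text
time: 52.6
tcp_pos: [0.5291, -0.0154, 0.1346]
ee_rot: [0.553, 3.091, -0.0]
ft_force: [-0.0, -1.1, 3.0]
gripper_width: 0.0104
t 52.6 tcp [ 0.5291 -0.0154  0.1346] x [-0.938  0.347 -0.001] y [0.347 0.938 0.   ] z [ 0.001 -0.    -1.   ] F [-0.  -1.1  3. ] M [-0.37 -0.05  0.05] w 0.0104 q [ 0.35 -0.14 -0.28  0.   -1.42 -2.28]
dp [0.0004 0.     0.0006]
yaw now 69.71 turn 0.49 twist tz -0.017 (other way 6.266 )
tilt twist [ 0.      0.0029 -0.    ]
```

View pics/w24.png

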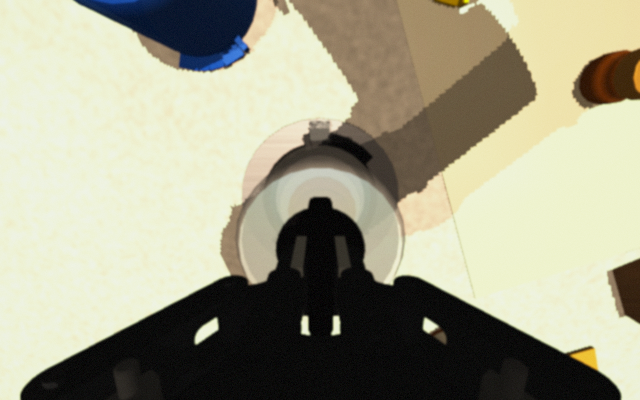

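The handle is in line with the hook at (320,130), as at the start. Releasing and checking.

```bash
python3 -m pendant '{"dp":[[0,0,0],[0,0,0],[0,0,0],[0,0,0],[0,0,0],[0,0,-0.04],[0,0,-0.08],[0,0,-0.12],[0,0,-0.15],[0,0,-0.166]],"twist":[[0,0,0],[0,0,0],[0,0,0],[0,0,0],[0,0,0],[0,0,0],[0,0,0],[0,0,0],[0,0,0],[0,0,0]],"gripper":[10,20,40,60,60,60,60,60,60,60]}' 80; python3 -m pendant '{"dp":[[0,0,0],[0,0,0],[0,0,0],[0,0,0],[0,0,0],[0,0,0],[0,0,0],[0,0,0],[0,0,0],[0,0,0]],"twist":[[0,0,0],[0,0,0],[0,0,0],[0,0,0],[0,0,0],[0,0,0],[0,0,0],[0,0,0],[0,0,0],[0,0,0]],"gripper":[60,60,60,60,60,60,60,60,60,60]}'; python3 -c "
from h import *
st()
d=snap('wrist'); cv2.imwrite('pics/w25.png',d['color']); P=cloud(d)
m=(P[...,2]>.135)&(P[...,2]<.17)&(d['z_map']>0)&(np.hypot(P[...,0]-.527,P[...,1]+.016)<.06)
q=P[m][:,:2];print(len(q),q.mean(0),P[m][:,2].mean(),P[m][:,2].max())
c,(w,h),a=cv2.minAreaRect(q.astype(np.float32));print('rect',c,w,h,a)
w,v=np.linalg.eigh(np.cov(q.T));print(np.degrees(np.arctan2(v[1,1],v[0,1])),np.sqrt(w)*3.46)
d=snap('scene'); crop(d,240,130,440,290,3.8,'s25.png')
"
```

```text
time: 53.65
tcp_pos: [0.5292, -0.0152, 0.3031]
ee_rot: [0.555, 3.088, 0.002]
ft_force: [-0.1, -1.1, 0.5]
gripper_width: 0.0513
time: 54.65
tcp_pos: [0.5287, -0.0152, 0.2998]
ee_rot: [-0.556, -3.092, -0.0]
ft_force: [0.2, -0.1, -0.1]
gripper_width: 0.0514
t 54.65 tcp [ 0.5287 -0.0152  0.2998] x [-0.937  0.348  0.   ] y [0.348 0.937 0.   ] z [-0.  0. -1.] F [ 0.2 -0.1 -0.1] M [-0.01 -0.02  0.02] w 0.0514 q [ 0.35 -0.13  0.02 -0.   -1.73 -2.28]
767 [ 0.52802684 -0.01496253] 0.15071558277787392 0.1535089032326442
rect (0.5294967293739319, -0.01567775569856167) 0.011979506351053715 0.059291012585163116 69.9049301147461
159.93530517252182 [0.01233748 0.05939516]
```

View pics/w25.png

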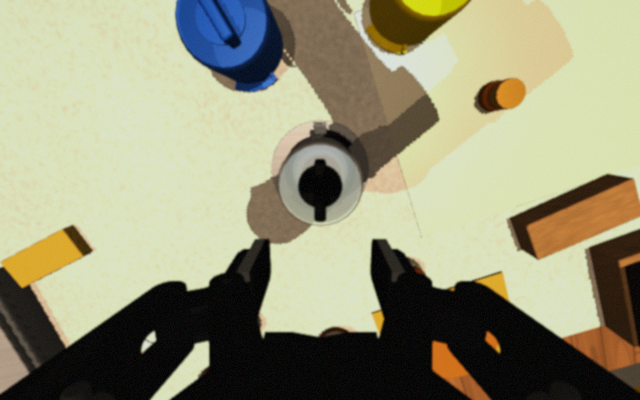

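View pics/s25.png

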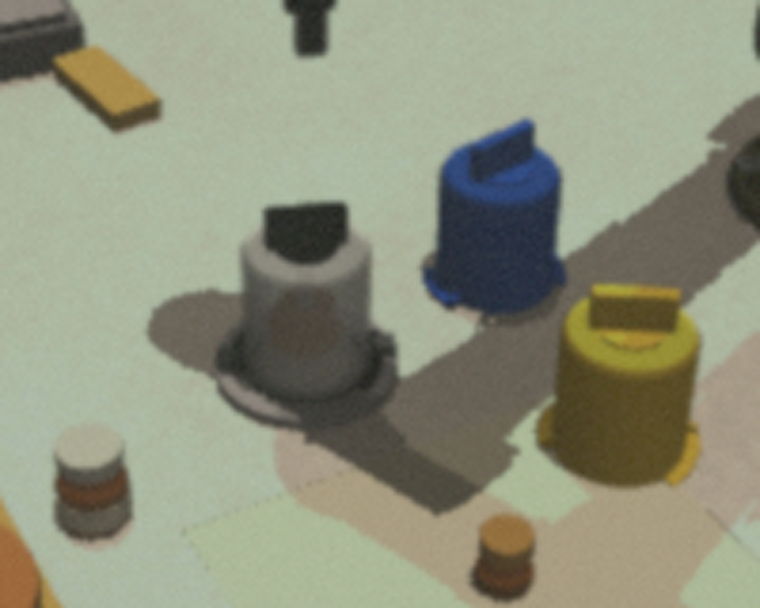

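```bash
python3 -c "
from h import *
d=snap('scene'); cv2.imwrite('pics/s26.png',d['color'])"
```

```text
(no output)
```

View pics/s26.png

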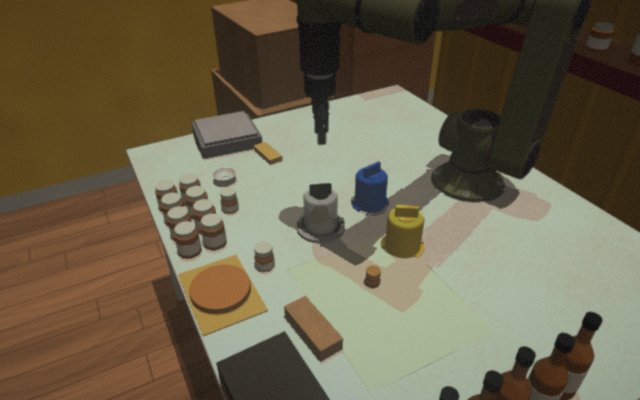

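The dome is locked on the stand at (320,210), no rings are left on the table, and everything else is where it was.

```bash
python3 -c "
from station import order
print(order.sign_off())"
```

```text
the job is handed in; nothing more can be done
None
```

The job is done and handed in at about 55 s of the 208 s allowed. I untwisted the dome and stood it on the free table to the right. I threaded the three rings that were there (54, 48 and 42 mm; no 60 or 36 mm ring was there) flat on the post, biggest at the bottom. I then set the dome back and twisted it about 100° clockwise.

- **Dome lock:** its handle ended at 159.9°, against 160.2° when locked at the start, with its top at the same height of 0.151 m. In the wrist image the handle lines up with the near hook; I did not measure the line of both hooks or the gasket directly.
- **Ring stack:** after each ring was set down, its top was within about 1 mm of where it should be (about 45, 57 and 69 mm above the table).
- **Other goods:** the last scene view shows no rings left on the table and the jars and other goods where they were. No ring was seen to be knocked aside.
- **Forces:** the wrist readings I took stayed under about 8 N.

At the start, the top and scene cameras disagreed by about 7 mm on the handle's position; I used the wrist camera, and the grasp fitted. No other check failed or disagreed.

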